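# Put the microscope objectives away in their colour-coded canisters

### The arm

A 6-joint arm with a two-finger parallel gripper is mounted at the origin on the work surface. World frame = base frame: x ahead of the robot, y to its left, z up, the work surface at z = 0. Lengths are in m, angles in degrees, forces in N, time in s.
With the tool pointing down it reaches from about 0.4 to 0.825 m from the base axis. Payload 7 kg.
Tool frame: the origin (TCP) lies between the finger pads; the fingertips stand 11 mm ahead of it and the grasp point (between the pads) lies 8 mm behind it (r.tcp_to_tips is the distance from the TCP to the fingertips, in m); x points along the fingers, y is the direction in which the jaws open and shut, and the axes are right-handed (so a half turn about x gives the same grasp; the last joint's range is limited). The gripper opens to 88 mm and grips with 3 to 60 N. Pads are 19 mm wide; open, the fingers measure 130 mm over their backs; the gripper's body (78 mm by 193 mm) begins 47 mm behind the grasp point.
Start: joints at [79.647, 20.546, 0.682, 0, -70.136, -16.507], TCP at [0.305, 0.602, 0.203] pointing down, gripper open.
Joint ranges: [-176.03, 176.03], [-82.01, 121.73], [-58.28, 71.71], [-173.87, 95.51], [-174.79, -0.11], [-173.66, 173.66]. Speed limits (degrees/s): [136.94, 136.94, 172.46, 180, 180, 180].

### API

Orientations are given as [roll, pitch, yaw] about the fixed x, y, z axes, in that order (R = Rz(yaw) Ry(pitch) Rx(roll)).
In Python, from plant import r gives the robot as it stands.
- The arm moves only by the tool arm_command, never from a script. Its argument "plan" is a list of rows, each an object of numbers: "dx", "dy", "dz": the shift along the tool's x, y, z each as a share of 0.02 m, from -1 to 1; "wx", "wy", "wz": the turn, a rotation vector about the tool's x, y, z each as a share of 0.08 rad, from -1 to 1. In form: [{"dx": .., "dy": .., "dz": .., "wx": .., "wy": .., "wz": ..}, ...]. A call has 1 to 20 rows; each row shifts and turns the pose as measured when the row begins, along the tool's axes as they then stand; what a row does not reach is not made up. A row lasts 1/12 s, in which the tool goes at most 41.7 mm and 7.16 degrees, less where a joint would pass 70% of its speed; a pose out of reach is approached as far as the arm can. A call with a number of a shift or a turn outside -1 to 1 is refused whole. A call with a gripper value outside its range is refused whole. "fingers" is the closure, from -1 (fully open) to 1 (shut), so that 0 is half open, set as the call begins (left out, the last holds). The fingers move at their own pace and stop on an object; "force" is the grip in N (left out, the last holds). Time passes only in rows, so rows that do not move let the fingers close. It gives the time, the measured TCP pose, the force and the opening at its end, in the units of the state.
- r.get_state(): the state, without advancing time (a new reading comes with each control period).
- r.capture(name): name is "side" or "top" or "wrist"; returns (picture, depth): 420x560x3 uint8, red, green, blue; 420x560 float32, m along the optical axis (not along the pixel's ray), 0 where there is no reading.
- r.camera_model(name): a dict with "vertical_fov" (degrees; the focal length in pixels is half the picture's height over the tangent of half this angle, whatever the lens; pixels are square), "cx", "cy" (the principal point, pixels), "R" (3x3) and "t" (3): a world point X has camera coordinates R X + t. Camera axes: x right, y down, z forward; pixel columns grow to the right and rows downward; lengths in m; the calibration is good to about 2 mm. A picture is of the moment at which its call begins: read the wrist's pose just before it. camera_model takes no time and is no camera call; for the wrist camera it gives the pose at the moment of the call.
- r.close_job(): hands the job in, once; it reports no verdict.
Trained networks look in the newest picture that a camera, given by its name, has taken for a name from the list of things; names that differ only in an ending like _2 or _b are one class to them, and where a whole thing is asked for, a point or a joint stands for the part that bears it (a point fixed in the world has none). Each returns a list of dicts, best first, with "score" (0 to 1); they miss things now and then, are a little off and sometimes report something else, mostly with a low value. They report only what shows in the picture. A call takes as long as a camera call. They do not tell look-alikes from the thing itself.
- r.cut_out(camera, query): "mask" (420x560 bool, what is visible of it) and "bbox" ([left, top, width, height] in pixels, round what is visible of it).
- r.spot_point(camera, query): "centre" ([column, row] in pixels: a listed point, or the origin of a listed thing).
The state is a dict: "time_s": time; "joints": joint angles; "qd": joint speeds; "joint_torque": joint torques, N m; "tcp_pos": TCP position; "eef_rot": TCP orientation; "contact_force": force on the tool from outside, world axes, zero at the start; "moment": the same for the moment, N m; "gripper_width": finger opening in m.
Only numpy, scipy, OpenCV 4.12 (cv2) and the standard library are available. Lean on these libraries where they do the work, as an engineer would, in place of code of your own. Each camera call takes 0.05 s, during which the arm holds its last target.

### The job

Put the four loose microscope objectives away: stand each one upright, nose up, down inside the open canister base whose coloured lining matches its ring (red, yellow, green, blue). They are delicate optics, so lower them into place and do not drop or knock any over, and leave the canister bases, the oil bottle and the closed white-capped canister where they stand.

Things in the scene. Friction and masses are not known exactly. Their poses are not given: they have to be found in the camera images.
- obj_red_mid (a point): The low-power microscope objective with the red ring: a steel barrel 34 mm across and 60 mm tall overall, about 0.16 kg, loose, standing upright on the desk mat on its 25 mm wide, 5 mm high mounting thread, nose up. The plain barrel runs from 5 to 46 mm above its foot (the red ring is on its top 10 mm), then a red bevel steps down to a 25 mm sleeve and the 23 mm nose. This point is on its axis, half-way up (30 mm above its foot); z points up through the nose.
- obj_yellow_mid (a point): The low-power microscope objective with the yellow ring: a steel barrel 34 mm across and 62 mm tall overall, about 0.16 kg, loose, standing upright on the desk mat on its 25 mm wide, 5 mm high mounting thread, nose up. The plain barrel runs from 5 to 46 mm above its foot (the yellow ring is on its top 10 mm), then a yellow bevel steps down to a 25 mm sleeve and the 21 mm nose. This point is on its axis, half-way up (31 mm above its foot); z points up through the nose.
- obj_green_mid (a point): The medium-power microscope objective with the green ring: a steel barrel 34 mm across and 64 mm tall overall, about 0.16 kg, loose, standing upright on the desk mat on its 25 mm wide, 5 mm high mounting thread, nose up. The plain barrel runs from 5 to 46 mm above its foot (the green ring is on its top 10 mm), then a green bevel steps down to a 25 mm sleeve and the 19 mm nose. This point is on its axis, half-way up (32 mm above its foot); z points up through the nose.
- obj_blue_mid (a point): The high-power microscope objective with the blue ring: a steel barrel 34 mm across and 66 mm tall overall, about 0.16 kg, loose, standing upright on the desk mat on its 25 mm wide, 5 mm high mounting thread, nose up. The plain barrel runs from 5 to 46 mm above its foot (the blue ring is on its top 10 mm), then a blue bevel steps down to a 25 mm sleeve and the 17 mm nose. This point is on its axis, half-way up (33 mm above its foot); z points up through the nose.
- can_red_floor (a point): The open canister base for the objective with the red ring: a loose, low, round black plastic cup, 60 mm across and 12 mm high, with a red lining on its floor and a red line on its rim. Its round recess is 52 mm across and 7 mm deep. This point is the centre of the recess floor, 5 mm above the mat; z points up out of the recess.
- can_yellow_floor (a point): The open canister base for the objective with the yellow ring: a loose, low, round black plastic cup, 60 mm across and 12 mm high, with a yellow lining on its floor and a yellow line on its rim. Its round recess is 52 mm across and 7 mm deep. This point is the centre of the recess floor, 5 mm above the mat; z points up out of the recess.
- can_green_floor (a point): The open canister base for the objective with the green ring: a loose, low, round black plastic cup, 60 mm across and 12 mm high, with a green lining on its floor and a green line on its rim. Its round recess is 52 mm across and 7 mm deep. This point is the centre of the recess floor, 5 mm above the mat; z points up out of the recess.
- can_blue_floor (a point): The open canister base for the objective with the blue ring: a loose, low, round black plastic cup, 60 mm across and 12 mm high, with a blue lining on its floor and a blue line on its rim. Its round recess is 52 mm across and 7 mm deep. This point is the centre of the recess floor, 5 mm above the mat; z points up out of the recess.
- closed_mid (a point): A closed canister standing among the things, already packed: black foot, cream tube, white screw cap; 60 mm across, 78 mm tall. This point is on its axis, half-way up (39 mm).
- oil_mid (a point): A small amber immersion-oil bottle with a black cap standing among the things, 31 mm across and 66 mm tall. This point is on its axis, half-way up (33 mm).
Not all that is in view belongs to the job. Leave any pink look-alike of the part that bears obj_green_mid alone.

How it is judged (in metres and radians):
At the end, for the whole second after the job is handed in: Each of the four objectives stands upright (within 0.08 rad) on the recess floor of the canister base of its own colour, its axis within 12 mm of the recess's centre and its foot within 3 mm of the floor; the bases lie flat and all is released and at rest (horizontal distance between obj_red_mid and can_red_floor below 0.012 m and z of obj_red_mid in the frame of can_red_floor between 0.027 and 0.033 m and angle between each of obj_red_mid, can_red_floor, obj_yellow_mid, can_yellow_floor, obj_green_mid, can_green_floor, obj_blue_mid, can_blue_floor's own z axis and vertical below 0.08 rad and linear speed of each of obj_red, obj_yellow, obj_green, obj_blue below 0.02 m/s and horizontal distance between obj_yellow_mid and can_yellow_floor below 0.012 m and z of obj_yellow_mid in the frame of can_yellow_floor between 0.028 and 0.034 m and horizontal distance between obj_green_mid and can_green_floor below 0.012 m and z of obj_green_mid in the frame of can_green_floor between 0.029 and 0.035 m and horizontal distance between obj_blue_mid and can_blue_floor below 0.012 m and z of obj_blue_mid in the frame of can_blue_floor between 0.03 and 0.036 m); the robot touches nothing.
It fails at once if an objective is dropped (falls freely from more than about 15 mm) ((contact force between obj_red and anything else below 0.02 N and linear speed of obj_red above 0.55 m/s) or (contact force between obj_yellow and anything else below 0.02 N and linear speed of obj_yellow above 0.55 m/s) or (contact force between obj_green and anything else below 0.02 N and linear speed of obj_green above 0.55 m/s) or (contact force between obj_blue and anything else below 0.02 N and linear speed of obj_blue above 0.55 m/s)).
It fails at once if an objective is knocked or tipped over (angle between any of obj_red_mid, obj_yellow_mid, obj_green_mid, obj_blue_mid's own z axis and vertical above 0.7 rad).
It fails at once if a canister base is pushed more than 30 mm or tipped over (distance of any of can_red_floor, can_yellow_floor, can_green_floor, can_blue_floor from where it was at the start of the episode above 0.03 m or angle between any of can_red_floor, can_yellow_floor, can_green_floor, can_blue_floor's own z axis and vertical above 0.6 rad).
It fails at once if the oil bottle or the closed canister is moved more than 20 mm or tipped over (distance of any of oil_mid, closed_mid from where it was at the start of the episode above 0.02 m or angle between any of oil_mid, closed_mid's own z axis and vertical above 0.5 rad).
It also fails if it takes over 120 s, if anything falls off the work surface, if the arm or the gripper's body presses on something with over 40 N, if the wrist force passes 120 N, or if a joint passes its speed limit or range.

## Working session

There is one attempt and no reset: what is moved stays moved. The work goes in short steps, Python scripts to look and compute and a tool call to move; the robot and the scene stay as the last step left them, time stands still between calls to the robot, and variables do not carry over. Pictures are saved under pics/ and viewed, and the job is handed in when it is done.

Besides the shell and the picture viewer there is one more tool, called as name(argument=value, ...), one argument or row to a line, values as JSON. arm_command: Moves the arm, as the interface text tells. Shift numbers are shares of 0.02 m and turn numbers shares of 0.08 rad, none past 1 either way. Its arguments: {"type":"object","properties":{"plan":{"type":"array","items":{"type":"object","properties":{"dx":{"type":"number"},"dy":{"type":"number"},"dz":{"type":"number"},"wx":{"type":"number"},"wy":{"type":"number"},"wz":{"type":"number"}}}},"fingers":{"type":"number"},"force":{"type":"number"}},"required":["plan"]}

```bash
ls; mkdir -p pics; python3 - <<'E'
from plant import r
import cv2
print(r.get_state())
for n in("top","side","wrist"):
    p,d=r.capture(n); cv2.imwrite(f"pics/{n}0.png",p[:,:,::-1]); m=r.camera_model(n); print(n,m,d.min(),d.max())
E
```

```text
pics
{'time_s': 0.0, 'joints': array([ 7.96466426e+01,  2.05921197e+01,  6.33038589e-01, -2.07578636e-02,
       -7.01347993e+01, -1.65067821e+01]), 'qd': array([-0.01774227,  0.0068898 , -0.09047924,  0.00258814,  0.08004777,
        0.0476715 ]), 'joint_torque': array([ 6.50367638e-04, -5.82714164e+01,  2.93042511e+01,  6.99714705e+00,
        6.67290558e-03, -1.60158006e-04]), 'tcp_pos': array([0.30475959, 0.60168854, 0.2017074 ]), 'eef_rot': array([  94.766329  ,   89.90411236, -112.10088025]), 'contact_force': array([ 0.57523946, -0.75294471,  0.21775379]), 'moment': array([ 0.00506164, -0.02617818,  0.00046977]), 'gripper_width': 0.0875670427406032}
top {'vertical_fov': 57.77747831606087, 'cx': 280.22975391235855, 'cy': 213.83235507885408, 'R': array([[-0.02693329, -0.99963451,  0.00233494],
       [-0.99733233,  0.02671259, -0.06793125],
       [ 0.06784405, -0.00415832, -0.99768727]]), 't': array([-0.00107336,  0.51745548,  0.92214859])} 0.0 1.7930726
side {'vertical_fov': 56.357888758716726, 'cx': 288.248872115349, 'cy': 208.9179698480457, 'R': array([[-0.96583902, -0.25789182, -0.02543219],
       [-0.11968314,  0.53095831, -0.83890358],
       [ 0.22984981, -0.80720201, -0.54368555]]), 't': array([0.52072672, 0.10519419, 1.02465664])} 0.0 3.6705759
wrist {'vertical_fov': 69.4172901071368, 'cx': 277.9796842084329, 'cy': 209.0998135300247, 'R': array([[-0.45289181, -0.89156427,  0.00146929],
       [-0.85643232,  0.43550257,  0.2772385 ],
       [-0.24781582,  0.1243007 , -0.96080001]]), 't': array([ 0.67479124, -0.0346125 ,  0.39170627])} 0.0 0.5013433
```

View pics/top0.png

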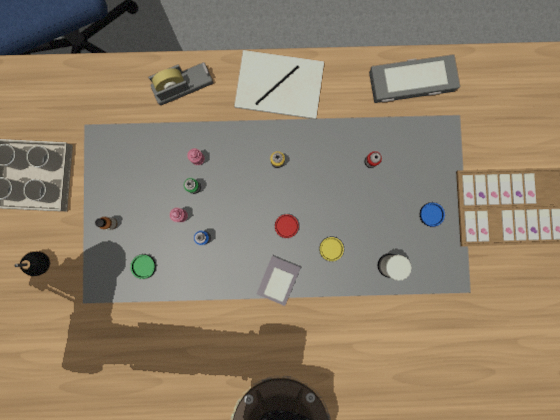

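View pics/side0.png

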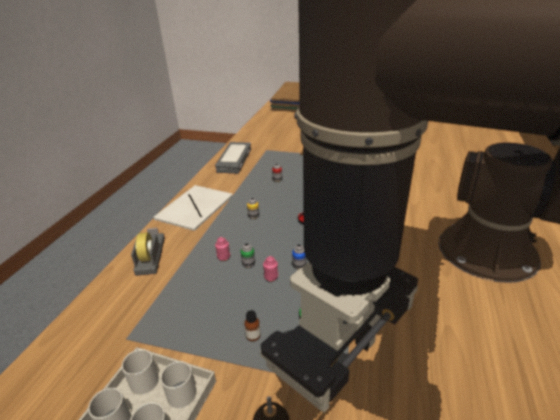

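```bash
cat > h.py <<'E'
import numpy as np, cv2
from plant import r
Z={'obj_red_mid':.03,'obj_yellow_mid':.031,'obj_green_mid':.032,'obj_blue_mid':.033,'can_red_floor':.005,'can_yellow_floor':.005,'can_green_floor':.005,'can_blue_floor':.005,'closed_mid':.039,'oil_mid':.033}
def K(m): return 210/np.tan(np.radians(m['vertical_fov']/2))
def ray(m,c,z):
    f=K(m); d=np.array([(c[0]-m['cx'])/f,(c[1]-m['cy'])/f,1.])
    R=m['R'];o=-R.T@m['t'];w=R.T@d; s=(z-o[2])/w[2]; return o+s*w
def proj(m,X):
    f=K(m); c=m['R']@np.asarray(X)+m['t']; return c[:2]/c[2]*f+[m['cx'],m['cy']]
E
python3 - <<'E'
from h import *
for cam in("top","side"):
    m=r.camera_model(cam); r.capture(cam)
    for q,z in Z.items():
        for o in r.spot_point(cam,q)[:3]:
            print(cam,q,round(o['score'],2),np.round(o['centre'],1),np.round(ray(m,o['centre'],z),4))
E
```

```text
top obj_red_mid 0.5 [375.3 160.7] [ 0.6412 -0.2524  0.03  ]
top obj_yellow_mid 0.61 [277.5 153.8] [ 0.6645 -0.0122  0.031 ]
top obj_green_mid 0.76 [198.7 153.9] [0.6691 0.1813 0.032 ]
top obj_green_mid 0.58 [189.7 181.4] [0.6016 0.2041 0.032 ]
top obj_green_mid 0.57 [180.7 214.2] [0.5218 0.2268 0.032 ]
top obj_blue_mid 0.75 [329.6 248.3] [ 0.4296 -0.1318  0.033 ]
top obj_blue_mid 0.46 [200.7 239.3] [0.4597 0.1789 0.033 ]
top can_red_floor 0.91 [289.3 224.8] [ 0.49   -0.0369  0.005 ]
top can_red_floor 0.18 [329.1 248.6] [ 0.4282 -0.1342  0.005 ]
top can_yellow_floor 0.68 [330.4 252.1] [ 0.4194 -0.1371  0.005 ]
top can_green_floor 0.93 [144.3 268. ] [0.3927 0.3251 0.005 ]
top can_blue_floor 0.81 [429.4 217.6] [ 0.4987 -0.388   0.005 ]
top can_blue_floor 0.47 [190.  187.5] [0.5905 0.2098 0.005 ]
top closed_mid 0.62 [392.3 265.8] [ 0.384  -0.2795  0.039 ]
top oil_mid 0.69 [106.5 222.8] [0.5057 0.4063 0.033 ]
side obj_red_mid 0.68 [276.3 171.3] [ 0.6481 -0.2503  0.03  ]
side obj_yellow_mid 0.52 [254.2 206.9] [ 0.6473 -0.0146  0.031 ]
side obj_green_mid 0.65 [273.2 267.9] [0.5132 0.2336 0.032 ]
side obj_green_mid 0.58 [244.3 253.6] [0.5995 0.1989 0.032 ]
side obj_green_mid 0.54 [221.6 248.4] [0.6637 0.1926 0.032 ]
side obj_blue_mid 0.49 [296.8 255.8] [0.4687 0.1783 0.033 ]
side obj_blue_mid 0.36 [308.  216.1] [0.4798 0.0007 0.033 ]
side can_red_floor 0.61 [311.5 217.7] [ 0.4769 -0.0338  0.005 ]
side can_red_floor 0.34 [251.  326.4] [0.5156 0.3914 0.005 ]
side can_blue_floor 0.34 [251.6 328.5] [0.5125 0.3963 0.005 ]
side oil_mid 0.77 [252.7 329. ] [0.5    0.4188 0.033 ]
```

The top view shows the red can at (287,226), yellow (331,248), green (144,266) and blue (431,214). The objectives are red (374,158), yellow (278,159), green (192,186) and blue (202,238). Two pink look-alikes sit at (196,157) and (178,215), and the network confuses those with green. It also scored the yellow can as obj_blue. I'll refine the positions by colour.

```bash
python3 - <<'E'
from h import *
p,d=r.capture("top"); m=r.camera_model("top")
hsv=cv2.cvtColor(p,cv2.COLOR_RGB2HSV)
H,S,V=[hsv[:,:,i].astype(int) for i in range(3)]
rng={'red':((H<5)|(H>174)),'yellow':(H>20)&(H<34),'green':(H>45)&(H<85),'blue':(H>100)&(H<125)}
for c,mk in rng.items():
    mk=(mk&(S>110)&(V>50)).astype(np.uint8); mk[:118]=0; mk[300:]=0; mk[:,:84]=0; mk[:,465:]=0
    n,l,st,ce=cv2.connectedComponentsWithStats(mk)
    for i in range(1,n):
        if st[i,4]>15: print(c,st[i],np.round(ce[i],1),'z.005',np.round(ray(m,ce[i],.005)[:2],4),'z.045',np.round(ray(m,ce[i],.045)[:2],4))
# depth-based: height map clusters
f=K(m); v,u=np.mgrid[:420,:560]
P=np.stack([(u-m['cx'])/f*d,(v-m['cy'])/f*d,d],-1)-m['t']
W=P@m['R']
for c in ((375,159),(277,158),(191,186),(201,237),(196,156),(178,214)):
    w=W[c[1]-16:c[1]+17,c[0]-16:c[0]+17].reshape(-1,3); k=(w[:,2]>.03)&(w[:,2]<.09)
    t=(w[:,2]>w[k,2].max()-.012)
    print(c,k.sum(),np.round(w[k].mean(0),4),'top',np.round(w[t].mean(0),4))
E
```

```text
red [367 152  15  14  69] [372.  160.1] z.005 [ 0.648  -0.2505] z.045 [ 0.6398 -0.2404]
red [275 214  24  24 447] [286.3 225.7] z.005 [ 0.4881 -0.0294] z.045 [ 0.4866 -0.0286]
yellow [271 152  14  14  68] [277.7 160.3] z.005 [ 0.6538 -0.0123] z.045 [ 0.6454 -0.0122]
yellow [320 237  24  24 456] [331.2 248.6] z.005 [ 0.4281 -0.1394] z.045 [ 0.4292 -0.134 ]
green [187 179  11  13  42] [194.  186.5] z.005 [0.5926 0.1997] z.045 [0.5867 0.1908]
green [131 255  24  24 415] [142.7 266.1] z.005 [0.3974 0.3291] z.045 [0.3998 0.3148]
blue [420 203  25  24 462] [432.2 214.1] z.005 [ 0.5072 -0.3954] z.045 [ 0.5049 -0.3792]
blue [194 231  15  14  55] [203.9 237.7] z.005 [0.4636 0.1766] z.045 [0.4632 0.1687]
(375, 159) 182 [ 0.6431 -0.2431  0.0526] top [ 0.6382 -0.2371  0.0912]
(277, 158) 171 [ 0.6489 -0.0113  0.0534] top [ 0.6302 -0.0111  0.1518]
(191, 186) 177 [0.59   0.1959 0.0535] top [0.5826 0.1839 0.1234]
(201, 237) 179 [0.4647 0.1734 0.0539] top [0.4641 0.1638 0.1192]
(196, 156) 181 [0.6613 0.1861 0.0531] top [0.643  0.1692 0.1468]
(178, 214) 185 [0.5204 0.2294 0.0532] top [0.5158 0.2133 0.1294]
```

View pics/wrist0.png

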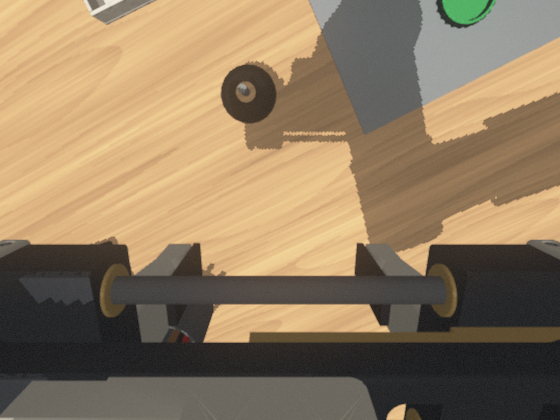

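```bash
cat >> h.py <<'E'
from scipy.spatial.transform import Rotation as Ro
def Rt(s): a=s['eef_rot']; return Ro.from_euler('xyz',a,degrees=True).as_matrix()
def go(x,y,z,ydeg=None):
    """ydeg: desired heading of tool y (deg in world, mod 180)"""
    s=r.get_state();R=Rt(s);d=np.array([x,y,z])-s['tcp_pos']
    print('t',round(s['time_s'],2),'tcp',np.round(s['tcp_pos'],4),'w',round(s['gripper_width'],4),'F',np.round(s['contact_force'],1),'j',np.round(s['joints'],0))
    h=np.degrees(np.arctan2(R[1,1],R[0,1])); print('y head',round(h,2),'tool x',np.round(R[:,0],3))
    if ydeg is None: ydeg=h
    dd=(ydeg-h+90)%180-90
    yv=np.radians(h+dd); x0=np.array([0,0,-1.]); y0=np.array([np.cos(yv),np.sin(yv),0]); T=np.stack([x0,y0,np.cross(x0,y0)],1)
    rv=Ro.from_matrix(R.T@T).as_rotvec()
    print('turn total (units of .08)',np.round(rv/.08,2),'  shift units, now axes',np.round(R.T@d/.02,2),' after-turn axes',np.round(T.T@d/.02,2))
E
python3 -c "
from h import *
go(.59,.196,.2,90)
go(.59,.196,.2,0)"
```

```text
t 1.3 tcp [0.305  0.6021 0.2027] w 0.0873 F [ 0.7 -0.2 -0.7] j [ 80.  21.   1.  -0. -70. -17.]
y head -116.86 tool x [-0. -0. -1.]
turn total (units of .08) [-5.86  0.   -0.  ]   shift units, now axes [  0.13  11.68 -21.89]  after-turn axes [  0.13  20.31 -14.25]
t 1.3 tcp [0.305  0.6021 0.2027] w 0.0873 F [ 0.7 -0.2 -0.7] j [ 80.  21.   1.  -0. -70. -17.]
y head -116.86 tool x [-0. -0. -1.]
turn total (units of .08) [13.77 -0.   -0.  ]   shift units, now axes [  0.13  11.68 -21.89]  after-turn axes [  0.13 -14.25 -20.31]
```

arm_command(
  plan=[
    {"wx":-0.98},
    {"wx":-0.98},
    {"wx":-0.98},
    {"wx":-0.98},
    {"wx":-0.98},
    {"wx":-0.96},
    {},
    {"dy":1,"dz":-0.7},
    {"dy":1,"dz":-0.7},
    {"dy":1,"dz":-0.7},
    {"dy":1,"dz":-0.7},
    {"dy":1,"dz":-0.7},
    {"dy":1,"dz":-0.7},
    {"dy":1,"dz":-0.7},
    {"dy":1,"dz":-0.7},
    {"dy":1,"dz":-0.7},
    {"dy":1,"dz":-0.7},
  ],
  fingers=1,
)

```text
schema error: expected keys dx, dy, dz, wx, wy, wz
```

```bash
python3 -c "
from h import *
go(.59,.196,.2,-90)"
```

```text
t 1.3 tcp [0.305  0.6021 0.2027] w 0.0873 F [ 0.7 -0.2 -0.7] j [ 80.  21.   1.  -0. -70. -17.]
y head -116.86 tool x [-0. -0. -1.]
turn total (units of .08) [-5.86  0.   -0.  ]   shift units, now axes [  0.13  11.68 -21.89]  after-turn axes [  0.13  20.31 -14.25]
```

All six keys are required. I had also set fingers to "shut" by mistake, so I'll set about 60 mm open instead.

arm_command(
  plan=[
    {"dx":0,"dy":0,"dz":0,"wx":-0.98,"wy":0,"wz":0},
    {"dx":0,"dy":0,"dz":0,"wx":-0.98,"wy":0,"wz":0},
    {"dx":0,"dy":0,"dz":0,"wx":-0.98,"wy":0,"wz":0},
    {"dx":0,"dy":0,"dz":0,"wx":-0.98,"wy":0,"wz":0},
    {"dx":0,"dy":0,"dz":0,"wx":-0.98,"wy":0,"wz":0},
    {"dx":0,"dy":0,"dz":0,"wx":-0.98,"wy":0,"wz":0},
    {"dx":0,"dy":1,"dz":-0.7,"wx":0,"wy":0,"wz":0},
    {"dx":0,"dy":1,"dz":-0.7,"wx":0,"wy":0,"wz":0},
    {"dx":0,"dy":1,"dz":-0.7,"wx":0,"wy":0,"wz":0},
    {"dx":0,"dy":1,"dz":-0.7,"wx":0,"wy":0,"wz":0},
    {"dx":0,"dy":1,"dz":-0.7,"wx":0,"wy":0,"wz":0},
    {"dx":0,"dy":1,"dz":-0.7,"wx":0,"wy":0,"wz":0},
    {"dx":0,"dy":1,"dz":-0.7,"wx":0,"wy":0,"wz":0},
    {"dx":0,"dy":1,"dz":-0.7,"wx":0,"wy":0,"wz":0},
    {"dx":0,"dy":1,"dz":-0.7,"wx":0,"wy":0,"wz":0},
    {"dx":0,"dy":1,"dz":-0.7,"wx":0,"wy":0,"wz":0},
  ],
  fingers=-0.4,
  force=20,
)

```text
time_s: 2.63
tcp_pos: [0.453, 0.4017, 0.202]
eef_rot: [-128.5, 90.0, 53.4]
contact_force: [0.2, 0.5, -0.9]
gripper_width: 0.0614
```

```bash
python3 -c "
from h import *
go(.59,.196,.2,-90)"
```

```text
t 2.63 tcp [0.453  0.4017 0.202 ] w 0.0614 F [ 0.2  0.5 -0.9] j [ 60.  14.  -9.   0. -67.  32.]
y head -88.08 tool x [ 0.001  0.001 -1.   ]
turn total (units of .08) [ 0.42 -0.01  0.01]   shift units, now axes [ 0.1  10.51 -6.5 ]  after-turn axes [ 0.1  10.29 -6.85]
```

arm_command(
  plan=[
    {"dx":0,"dy":0.3,"dz":0,"wx":0.42,"wy":0,"wz":0},
    {"dx":0,"dy":1,"dz":-0.68,"wx":0,"wy":0,"wz":0},
    {"dx":0,"dy":1,"dz":-0.68,"wx":0,"wy":0,"wz":0},
    {"dx":0,"dy":1,"dz":-0.68,"wx":0,"wy":0,"wz":0},
    {"dx":0,"dy":1,"dz":-0.68,"wx":0,"wy":0,"wz":0},
    {"dx":0,"dy":1,"dz":-0.68,"wx":0,"wy":0,"wz":0},
    {"dx":0,"dy":1,"dz":-0.68,"wx":0,"wy":0,"wz":0},
    {"dx":0,"dy":1,"dz":-0.68,"wx":0,"wy":0,"wz":0},
    {"dx":0,"dy":1,"dz":-0.68,"wx":0,"wy":0,"wz":0},
    {"dx":0,"dy":1,"dz":-0.68,"wx":0,"wy":0,"wz":0},
    {"dx":0,"dy":1,"dz":-0.68,"wx":0,"wy":0,"wz":0},
    {"dx":0,"dy":0,"dz":0,"wx":0,"wy":0,"wz":0},
  ],
)

```text
time_s: 3.63
tcp_pos: [0.5967, 0.1815, 0.2038]
eef_rot: [-144.3, 89.8, 35.5]
contact_force: [-0.1, 0.4, 0.2]
gripper_width: 0.0612
```

```bash
python3 -c "
from h import *
go(.59,.196,.2,-90)
for n in ('wrist','top','side'):
  p,d=r.capture(n); cv2.imwrite(f'pics/{n}1.png',p[:,:,::-1])
m=r.camera_model('wrist')
print(np.round(-m['R'].T@m['t'],3))
for n in ('obj_green_mid','obj_blue_mid'):
  for o in r.spot_point('wrist',n): print(n,o['score'],o['centre'],ray(m,o['centre'],.032))
"
```

```text
t 3.63 tcp [0.5967 0.1815 0.2038] w 0.0612 F [-0.1  0.4  0.2] j [ 35.  16.  -6.  -0. -68.  55.]
y head -90.2 tool x [ 0.003  0.002 -1.   ]
turn total (units of .08) [-0.04 -0.04  0.03]   shift units, now axes [ 0.19 -0.72  0.34]  after-turn axes [ 0.19 -0.72  0.34]
[0.671 0.184 0.387]
obj_green_mid 0.9 [266.2, 192.7] [0.5899109  0.19881412 0.032     ]
obj_green_mid 0.84 [239.0, 248.5] [0.51768716 0.23422729 0.032     ]
obj_green_mid 0.61 [271.3, 126.6] [0.66640457 0.19199938 0.032     ]
obj_blue_mid 0.69 [282.7, 290.9] [0.45714723 0.17886054 0.032     ]
```

View pics/wrist1.png

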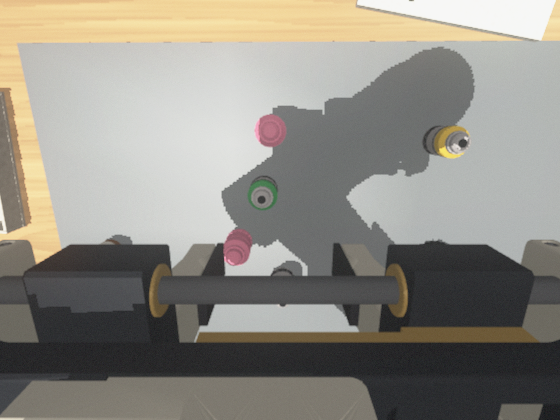

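View pics/side1.png

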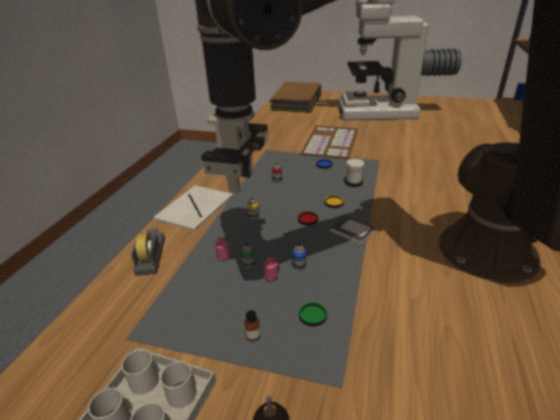

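arm_command(
  plan=[
    {"dx":0.5,"dy":-0.82,"dz":0.3,"wx":0,"wy":0,"wz":0},
    {"dx":1,"dy":0,"dz":0,"wx":0,"wy":0,"wz":0},
    {"dx":1,"dy":0,"dz":0,"wx":0,"wy":0,"wz":0},
    {"dx":1,"dy":0,"dz":0,"wx":0,"wy":0,"wz":0},
    {"dx":1,"dy":0,"dz":0,"wx":0,"wy":0,"wz":0},
    {"dx":0,"dy":0,"dz":0,"wx":0,"wy":0,"wz":0},
  ],
)

```text
time_s: 4.38
tcp_pos: [0.5876, 0.2096, 0.1142]
eef_rot: [-140.9, 89.3, 39.6]
contact_force: [-1.1, -0.3, -0.2]
gripper_width: 0.0614
```

```bash
python3 -c "
from h import *
for n in ('wrist','side'):
  p,d=r.capture(n); cv2.imwrite(f'pics/{n}2.png',p[:,:,::-1])
m=r.camera_model('wrist')
for n in ('obj_green_mid',):
  for o in r.spot_point('wrist',n): print(n,o['score'],o['centre'],ray(m,o['centre'],.032))
go(.591,.198,.028,-90)
"
```

```text
obj_green_mid 0.96 [252.3, 273.1] [0.52419112 0.23563407 0.032     ]
obj_green_mid 0.91 [287.0, 209.3] [0.58945566 0.20260111 0.032     ]
obj_green_mid 0.74 [306.7, 120.7] [0.6681608  0.18698803 0.032     ]
t 4.53 tcp [0.5907 0.2105 0.1192] w 0.0614 F [ 0.3 -0.2  0.9] j [ 37.  19. -13.   0. -57.  53.]
y head -89.51 tool x [ 0.015  0.01  -1.   ]
turn total (units of .08) [ 0.11 -0.19  0.13]   shift units, now axes [4.55 0.67 0.06]  after-turn axes [ 4.56  0.62 -0.02]
```

View pics/wrist2.png

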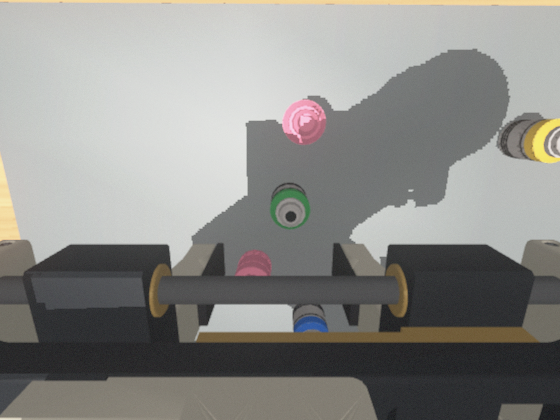

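arm_command(
  plan=[
    {"dx":0,"dy":0.55,"dz":0,"wx":0.1,"wy":-0.19,"wz":0.13},
    {"dx":0.9,"dy":0,"dz":0,"wx":0,"wy":0,"wz":0},
    {"dx":0.9,"dy":0,"dz":0,"wx":0,"wy":0,"wz":0},
    {"dx":0.9,"dy":0,"dz":0,"wx":0,"wy":0,"wz":0},
    {"dx":0,"dy":0,"dz":0,"wx":0,"wy":0,"wz":0},
  ],
)

```text
time_s: 4.95
tcp_pos: [0.5961, 0.2004, 0.0735]
eef_rot: [-155.3, 89.4, 24.7]
contact_force: [-1.0, -0.2, -0.9]
gripper_width: 0.0613
```

```bash
python3 -c "
from h import *
p,d=r.capture('side'); cv2.imwrite('pics/side3.png',cv2.resize(p[180:320,150:340],None,fx=4,fy=4)[:,:,::-1])
p,d=r.capture('wrist'); cv2.imwrite('pics/wrist3.png',p[:,:,::-1])
go(.591,.199,.028,-90)
"
```

```text
t 5.05 tcp [0.598  0.2013 0.0766] w 0.0615 F [-0.1  0.1  0.4] j [ 36.  22. -15.   0. -52.  54.]
y head -89.89 tool x [ 0.014  0.006 -1.   ]
turn total (units of .08) [ 0.02 -0.17  0.08]   shift units, now axes [2.43 0.13 0.38]  after-turn axes [2.43 0.11 0.35]
```

View pics/side3.png

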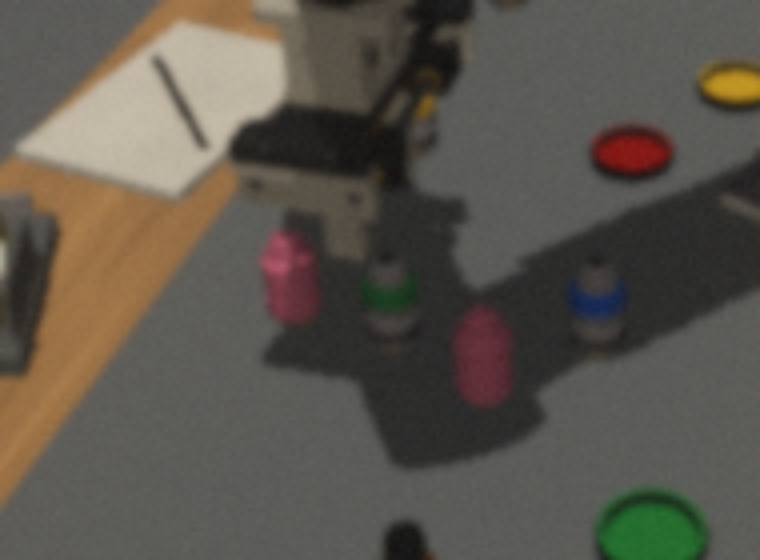

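View pics/wrist3.png

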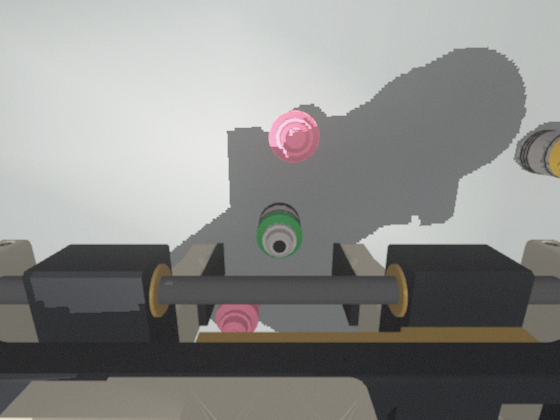

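arm_command(
  plan=[
    {"dx":0,"dy":0.1,"dz":0.35,"wx":0,"wy":-0.17,"wz":0.08},
    {"dx":0.6,"dy":0,"dz":0,"wx":0,"wy":0,"wz":0},
    {"dx":0.6,"dy":0,"dz":0,"wx":0,"wy":0,"wz":0},
    {"dx":0.6,"dy":0,"dz":0,"wx":0,"wy":0,"wz":0},
    {"dx":0.4,"dy":0,"dz":0,"wx":0,"wy":0,"wz":0},
    {"dx":0,"dy":0,"dz":0,"wx":0,"wy":0,"wz":0},
  ],
)

```text
time_s: 5.55
tcp_pos: [0.5937, 0.2005, 0.0362]
eef_rot: [-151.4, 89.6, 28.7]
contact_force: [-0.5, 0.0, 0.2]
gripper_width: 0.061
```

```bash
python3 -c "
from h import *
p,d=r.capture('wrist'); cv2.imwrite('pics/wrist4.png',p[:,:,::-1])
m=r.camera_model('wrist')
for o in r.spot_point('wrist','obj_green_mid'): print(o['score'],o['centre'],ray(m,o['centre'],.032))
go(.591,.199,.028,-90)
"
```

```text
0.93 [278.5, 248.1] [0.58881103 0.20013173 0.032     ]
0.65 [296.5, 131.0] [0.66477587 0.18940914 0.032     ]
t 5.65 tcp [0.5945 0.2008 0.0376] w 0.0615 F [0.1 0.4 0.4] j [ 37.  24. -17.   0. -48.  54.]
y head -89.87 tool x [ 0.008  0.004 -1.   ]
turn total (units of .08) [ 0.03 -0.1   0.05]   shift units, now axes [0.48 0.09 0.18]  after-turn axes [0.48 0.09 0.17]
```

View pics/wrist4.png

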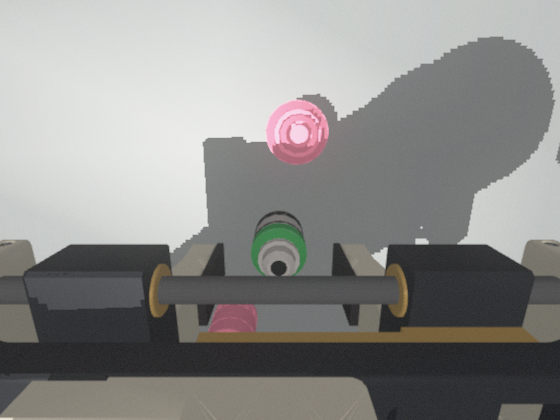

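arm_command(
  plan=[
    {"dx":0.3,"dy":0.05,"dz":0.22,"wx":0,"wy":-0.1,"wz":0.05},
    {"dx":0.25,"dy":0,"dz":0,"wx":0,"wy":0,"wz":0},
    {"dx":0,"dy":0,"dz":0,"wx":0,"wy":0,"wz":0},
  ],
)

```text
time_s: 5.9
tcp_pos: [0.5906, 0.2003, 0.027]
eef_rot: [-144.1, 89.9, 36.0]
contact_force: [0.5, 0.3, -0.3]
gripper_width: 0.0614
```

arm_command(
  plan=[
    {"dx":0,"dy":0,"dz":0,"wx":0,"wy":0,"wz":0},
    {"dx":0,"dy":0,"dz":0,"wx":0,"wy":0,"wz":0},
    {"dx":0,"dy":0,"dz":0,"wx":0,"wy":0,"wz":0},
    {"dx":0,"dy":0,"dz":0,"wx":0,"wy":0,"wz":0},
    {"dx":0,"dy":0,"dz":0,"wx":0,"wy":0,"wz":0},
    {"dx":0,"dy":0,"dz":0,"wx":0,"wy":0,"wz":0},
  ],
  fingers=1,
  force=20,
)

```text
time_s: 6.4
tcp_pos: [0.591, 0.2006, 0.0277]
eef_rot: [-148.2, 89.9, 31.9]
contact_force: [0.2, 0.3, -0.1]
gripper_width: 0.0268
```

```bash
python3 -c "
from h import *
go(.397,.329,.2,-90)
"
```

```text
t 6.4 tcp [0.591  0.2006 0.0277] w 0.0268 F [ 0.2  0.3 -0.1] j [ 37.  25. -18.   0. -47.  54.]
y head -89.83 tool x [ 0.002  0.001 -1.   ]
turn total (units of .08) [ 0.04 -0.03  0.02]   shift units, now axes [-8.63 -6.46  9.67]  after-turn axes [-8.61 -6.42  9.7 ]
```

Width 27 mm is narrower than the 34 mm barrel, so something is off. I'll look before lifting.

```bash
python3 -c "
from h import *
p,d=r.capture('wrist'); cv2.imwrite('pics/wrist5.png',p[:,:,::-1])
m=r.camera_model('wrist')
for o in r.spot_point('wrist','obj_green_mid'): print(o['score'],o['centre'],ray(m,o['centre'],.032))
s=r.get_state(); print(s['gripper_width'],s['tcp_pos'],proj(m,s['tcp_pos']),proj(m,s['tcp_pos']+[0,0,.035]))
p,d=r.capture('side'); cv2.imwrite('pics/side5.png',cv2.resize(p[180:320,150:340],None,fx=4,fy=4)[:,:,::-1])
"
```

```text
0.76 [230.4, 340.4] [0.5198139  0.23371623 0.032     ]
0.56 [300.6, 126.0] [0.6648647  0.18774993 0.032     ]
0.02342105993153796 [0.59113528 0.20059883 0.02784991] [277.81685759 243.60338576] [277.75112694 268.62860836]
```

View pics/wrist5.png

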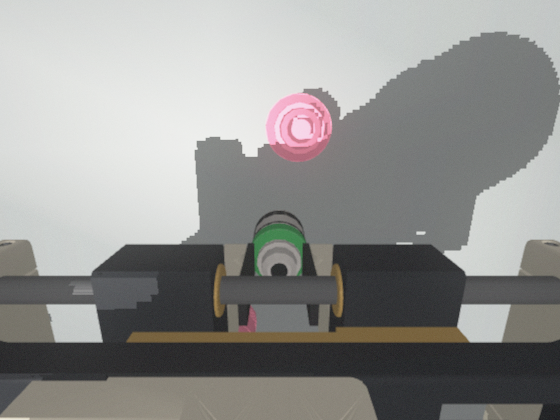

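View pics/side5.png

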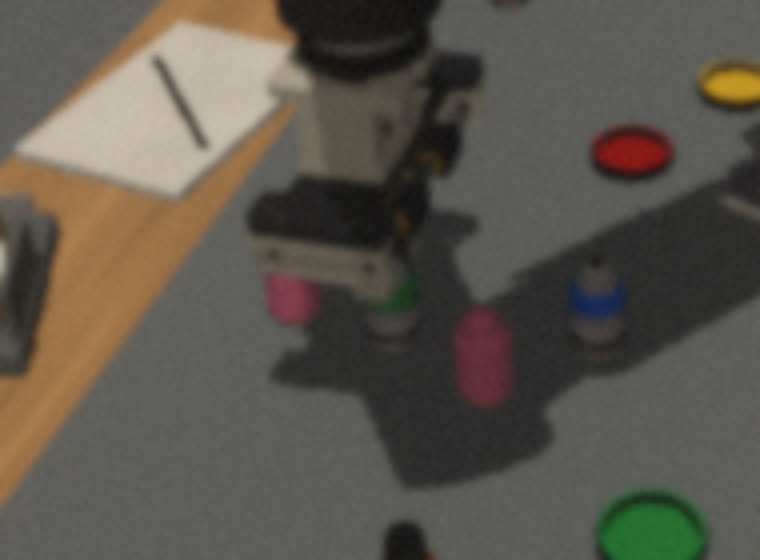

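```bash
python3 -c "
from h import *
def cloud(n):
  p,d=r.capture(n); m=r.camera_model(n); f=K(m); v,u=np.mgrid[:420,:560]
  return p,(np.stack([(u-m['cx'])/f*d,(v-m['cy'])/f*d,d],-1)-m['t'])@m['R'],d
p,W,d=cloud('wrist')
for u,v in [(279,215),(279,225),(279,240),(279,250),(279,262),(279,270),(248,250),(248,265),(248,320),(310,250),(310,265),(312,320),(300,125)]: print((u,v),p[v,u],np.round(W[v,u],3))
s=r.get_state(); print(s['gripper_width'],s['tcp_pos'],s['contact_force'])
m=r.camera_model('side'); print('side cam',-m['R'].T@m['t'],[ (proj(m,s['tcp_pos']+np.array(a))-[150,180])*4 for a in ([0,0,0],[0,0,-.011],[0,.02,-.011],[0,-.02,-.011],[0,0,.055])])
"
```

```text
(279, 215) [125 121 119] [0.608 0.2   0.019]
(279, 225) [ 62 109  70] [0.609 0.2   0.043]
(279, 240) [126 123 119] [0.604 0.2   0.054]
(279, 250) [120 117 114] [0.601 0.2   0.06 ]
(279, 262) [138 134 132] [0.593 0.2   0.058]
(279, 270) [47 48 45] [0.593 0.2   0.067]
(248, 250) [126 122 113] [0.602 0.216 0.063]
(248, 265) [45 48 47] [0.601 0.215 0.079]
(248, 320) [51 51 53] [0.585 0.213 0.099]
(310, 250) [139 135 123] [0.603 0.184 0.065]
(310, 265) [62 64 62] [0.598 0.184 0.072]
(312, 320) [47 45 48] [0.585 0.186 0.099]
(300, 125) [247 214 232] [0.666 0.19  0.066]
0.023217416048212647 [0.59112117 0.20058221 0.02785356] [-0.057753   -0.37054837  2.18121286]
side cam [0.28001102 0.90554233 0.65858201] [array([389.35673697, 303.13503894]), array([390.78914176, 316.62539381]), array([379.78950953, 337.06578992]), array([401.43559351, 296.84130592]), array([381.92520272, 233.14502301])]
```

The depth readings put the objective centred on the TCP, with the fingers about 32–34 mm apart. The width is now steady at 23 mm, so the width reading looks off while gripping. I'll test it with a small lift.

arm_command(
  plan=[
    {"dx":-0.3,"dy":0,"dz":0,"wx":0,"wy":0,"wz":0},
    {"dx":-0.3,"dy":0,"dz":0,"wx":0,"wy":0,"wz":0},
    {"dx":0,"dy":0,"dz":0,"wx":0,"wy":0,"wz":0},
  ],
)

```text
time_s: 6.85
tcp_pos: [0.5902, 0.2002, 0.0399]
eef_rot: [-114.9, 90.0, 65.2]
contact_force: [0.6, 0.8, -1.1]
gripper_width: 0.0235
```

```bash
python3 -c "
from h import *
p,d=r.capture('wrist'); cv2.imwrite('pics/wrist6.png',p[:,:,::-1])
p,d=r.capture('side'); cv2.imwrite('pics/side6.png',cv2.resize(p[180:320,150:340],None,fx=4,fy=4)[:,:,::-1])
go(.397,.329,.1,-90)
"
```

```text
t 6.95 tcp [0.5898 0.2    0.039 ] w 0.0237 F [ 0.3  0.5 -1.6] j [ 37.  24. -17.  -0. -49.  53.]
y head -89.87 tool x [-0.001  0.    -1.   ]
turn total (units of .08) [0.03 0.01 0.  ]   shift units, now axes [-3.04 -6.47  9.63]  after-turn axes [-3.05 -6.45  9.64]
```

View pics/wrist6.png

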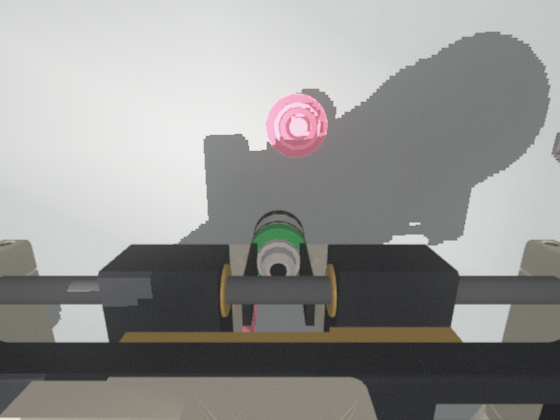

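View pics/side6.png

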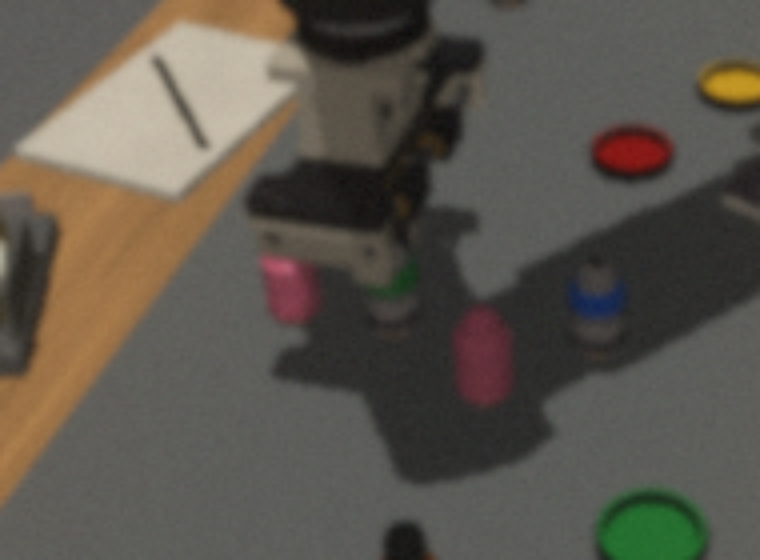

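The objective lifted with the gripper: same view in the wrist picture, and about 1.6 N of weight. I'll raise it clear and carry it to the green base.

arm_command(
  plan=[
    {"dx":-0.5,"dy":0,"dz":0,"wx":0,"wy":0,"wz":0},
    {"dx":-1,"dy":0,"dz":0,"wx":0,"wy":0,"wz":0},
    {"dx":-1,"dy":0,"dz":0,"wx":0,"wy":0,"wz":0},
    {"dx":-1,"dy":0,"dz":0,"wx":0,"wy":0,"wz":0},
    {"dx":-1,"dy":0,"dz":0,"wx":0,"wy":0,"wz":0},
    {"dx":-0.5,"dy":0,"dz":0,"wx":0,"wy":0,"wz":0},
    {"dx":0,"dy":-0.3,"dz":0.5,"wx":0,"wy":0,"wz":0},
    {"dx":0,"dy":-0.65,"dz":0.97,"wx":0,"wy":0,"wz":0},
    {"dx":0,"dy":-0.65,"dz":0.97,"wx":0,"wy":0,"wz":0},
    {"dx":0,"dy":-0.65,"dz":0.97,"wx":0,"wy":0,"wz":0},
    {"dx":0,"dy":-0.65,"dz":0.97,"wx":0,"wy":0,"wz":0},
    {"dx":0,"dy":-0.65,"dz":0.97,"wx":0,"wy":0,"wz":0},
    {"dx":0,"dy":-0.65,"dz":0.97,"wx":0,"wy":0,"wz":0},
    {"dx":0,"dy":-0.65,"dz":0.97,"wx":0,"wy":0,"wz":0},
    {"dx":0,"dy":-0.65,"dz":0.97,"wx":0,"wy":0,"wz":0},
    {"dx":0,"dy":-0.3,"dz":0.5,"wx":0,"wy":0,"wz":0},
    {"dx":0,"dy":0,"dz":0,"wx":0,"wy":0,"wz":0},
  ],
)

```text
time_s: 8.37
tcp_pos: [0.3983, 0.3169, 0.1399]
eef_rot: [24.0, 89.3, -156.2]
contact_force: [0.7, -0.2, -2.7]
gripper_width: 0.0235
```

```bash
cat >> h.py <<'E'
def snap(tag,*qs):
    for n in ('wrist','side'):
        p,d=r.capture(n); cv2.imwrite(f'pics/{n}{tag}.png',p[:,:,::-1])
        m=r.camera_model(n)
        for q in qs:
            for o in r.spot_point(n,q)[:3]: print(n,q,round(o['score'],2),np.round(o['centre'],1),np.round(ray(m,o['centre'],Z[q])[:2],4))
E
python3 -c "
from h import *
snap('7','can_green_floor')
go(.397,.329,.035,-90)
"
```

```text
wrist can_green_floor 0.59 [266.6 195.4] [0.3972 0.328 ]
side can_green_floor 0.88 [309.8 315.9] [0.4017 0.3343]
side can_green_floor 0.59 [276.4 170.6] [ 0.6639 -0.3016]
t 8.57 tcp [0.4008 0.316  0.1401] w 0.0235 F [ 0.5 -0.1 -2.6] j [ 60.   8. -24.  -0. -58.  30.]
y head -90.31 tool x [-0.01  -0.005 -1.   ]
turn total (units of .08) [-0.07  0.13 -0.06]   shift units, now axes [ 5.26 -0.68  0.14]  after-turn axes [ 5.26 -0.65  0.19]
```

View pics/wrist7.png

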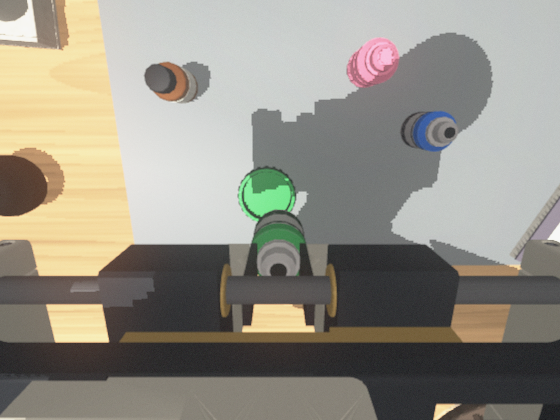

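View pics/side7.png

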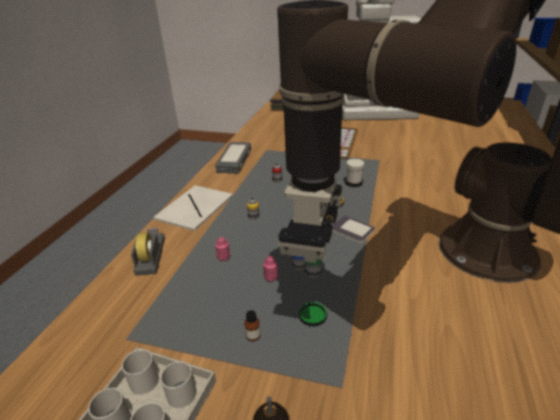

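The objective is held upright, and the can is at (266,195) in the wrist view, which gives (0.397,0.328). That agrees with the top view.

arm_command(
  plan=[
    {"dx":0.5,"dy":-0.65,"dz":0.15,"wx":-0.07,"wy":0.13,"wz":-0.06},
    {"dx":1,"dy":0,"dz":0,"wx":0,"wy":0,"wz":0},
    {"dx":1,"dy":0,"dz":0,"wx":0,"wy":0,"wz":0},
    {"dx":1,"dy":0,"dz":0,"wx":0,"wy":0,"wz":0},
    {"dx":0.5,"dy":0,"dz":0,"wx":0,"wy":0,"wz":0},
    {"dx":0,"dy":0,"dz":0,"wx":0,"wy":0,"wz":0},
  ],
)

```text
time_s: 9.07
tcp_pos: [0.4028, 0.3277, 0.0577]
eef_rot: [-142.1, 89.8, 37.5]
contact_force: [-0.1, -1.0, -2.0]
gripper_width: 0.0239
```

```bash
python3 -c "
from h import *
snap('8','can_green_floor')
go(.398,.329,.035,-90)
"
```

```text
side can_green_floor 0.93 [312.1 316.5] [0.3965 0.3348]
t 9.27 tcp [0.4038 0.3298 0.0607] w 0.0239 F [-0.1 -0.3 -1.8] j [ 61.  14. -30.   0. -46.  29.]
y head -90.32 tool x [ 0.006  0.006 -1.   ]
turn total (units of .08) [-0.07 -0.08  0.08]   shift units, now axes [1.28 0.05 0.3 ]  after-turn axes [1.29 0.04 0.29]
```

View pics/wrist8.png

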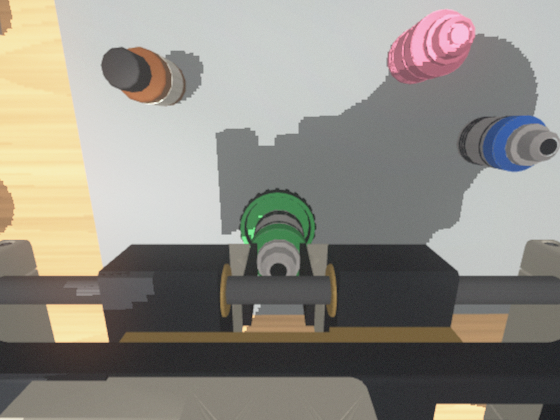

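arm_command(
  plan=[
    {"dx":0.4,"dy":0,"dz":0.3,"wx":-0.07,"wy":-0.08,"wz":0.08},
    {"dx":0.4,"dy":0,"dz":0,"wx":0,"wy":0,"wz":0},
    {"dx":0.2,"dy":0,"dz":0,"wx":0,"wy":0,"wz":0},
    {"dx":0,"dy":0,"dz":0,"wx":0,"wy":0,"wz":0},
  ],
)

```text
time_s: 9.6
tcp_pos: [0.3986, 0.3316, 0.0417]
eef_rot: [-114.6, 89.7, 65.4]
contact_force: [-0.3, -0.5, -1.7]
gripper_width: 0.0235
```

```bash
python3 -c "
from h import *
go(.398,.329,.034,-90)
"
```

```text
t 9.6 tcp [0.3986 0.3316 0.0417] w 0.0235 F [-0.3 -0.5 -1.7] j [ 61.  15. -31.  -0. -43.  29.]
y head -89.98 tool x [ 0.002  0.005 -1.   ]
turn total (units of .08) [ 0.   -0.03  0.06]   shift units, now axes [0.39 0.13 0.03]  after-turn axes [0.39 0.13 0.03]
```

arm_command(
  plan=[
    {"dx":0.25,"dy":0.13,"dz":0,"wx":0,"wy":0,"wz":0.06},
    {"dx":0.15,"dy":0,"dz":0,"wx":0,"wy":0,"wz":0},
    {"dx":0,"dy":0,"dz":0,"wx":0,"wy":0,"wz":0},
  ],
)

```text
time_s: 9.85
tcp_pos: [0.3985, 0.329, 0.033]
eef_rot: [164.3, 89.9, -15.7]
contact_force: [0.5, -0.9, -2.3]
gripper_width: 0.0237
```

```bash
python3 -c "
from h import *
snap('9')
go(.398,.329,.034,-90)
"
```

```text
t 9.95 tcp [0.3987 0.3291 0.0334] w 0.0234 F [-0.4 -0.6 -1. ] j [ 61.  16. -32.   0. -42.  28.]
y head -89.95 tool x [ 0.002 -0.    -1.   ]
turn total (units of .08) [ 0.01 -0.03 -0.  ]   shift units, now axes [-0.03  0.01  0.03]  after-turn axes [-0.03  0.01  0.03]
```

View pics/wrist9.png

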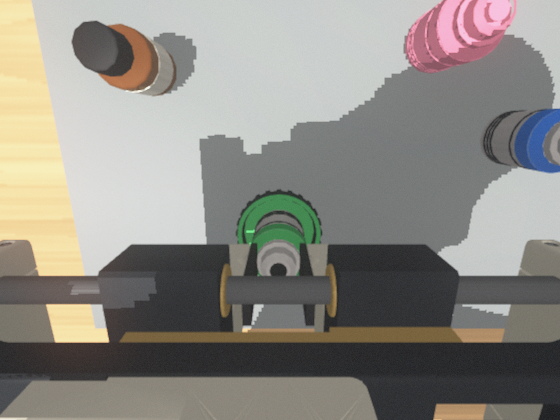

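arm_command(
  plan=[
    {"dx":0,"dy":0,"dz":0,"wx":0,"wy":0,"wz":0},
    {"dx":0,"dy":0,"dz":0,"wx":0,"wy":0,"wz":0},
    {"dx":0,"dy":0,"dz":0,"wx":0,"wy":0,"wz":0},
    {"dx":0,"dy":0,"dz":0,"wx":0,"wy":0,"wz":0},
    {"dx":0,"dy":0,"dz":0,"wx":0,"wy":0,"wz":0},
    {"dx":0,"dy":0,"dz":0,"wx":0,"wy":0,"wz":0},
    {"dx":0,"dy":0,"dz":0,"wx":0,"wy":0,"wz":0},
  ],
  fingers=-0.4,
)

```text
time_s: 10.53
tcp_pos: [0.4, 0.3308, 0.0353]
eef_rot: [-150.6, 89.7, 29.5]
contact_force: [0.9, -0.2, 0.3]
gripper_width: 0.06
```

```bash
python3 -c "
from h import *
snap('10')
go(.398,.329,.16,-90)
"
```

```text
t 10.63 tcp [0.3999 0.3307 0.0352] w 0.061 F [-0.6  0.1 -0.5] j [ 61.  16. -31.   0. -42.  28.]
y head -89.91 tool x [ 0.005  0.003 -1.   ]
turn total (units of .08) [ 0.02 -0.06  0.03]   shift units, now axes [-6.24  0.07  0.07]  after-turn axes [-6.24  0.09  0.1 ]
```

View pics/wrist10.png

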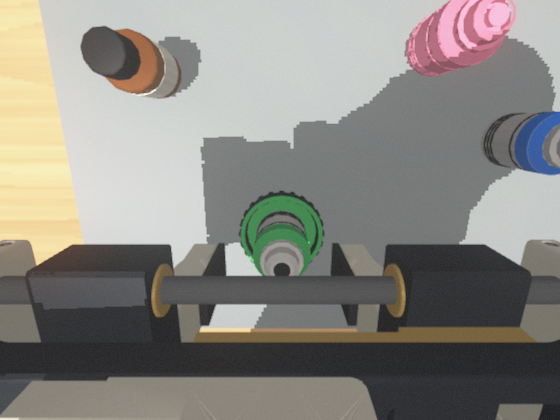

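arm_command(
  plan=[
    {"dx":-0.5,"dy":0,"dz":0,"wx":0,"wy":0,"wz":0},
    {"dx":-1,"dy":0,"dz":0,"wx":0,"wy":0,"wz":0},
    {"dx":-1,"dy":0,"dz":0,"wx":0,"wy":0,"wz":0},
    {"dx":-1,"dy":0,"dz":0,"wx":0,"wy":0,"wz":0},
    {"dx":-1,"dy":0,"dz":0,"wx":0,"wy":0,"wz":0},
    {"dx":-0.5,"dy":0,"dz":0,"wx":0,"wy":0,"wz":0},
    {"dx":0,"dy":0.98,"dz":-0.4,"wx":0,"wy":0,"wz":0},
    {"dx":0,"dy":0.98,"dz":-0.4,"wx":0,"wy":0,"wz":0},
    {"dx":0,"dy":0.98,"dz":-0.4,"wx":0,"wy":0,"wz":0},
    {"dx":0,"dy":0.98,"dz":-0.4,"wx":0,"wy":0,"wz":0},
    {"dx":0,"dy":0.98,"dz":-0.4,"wx":0,"wy":0,"wz":0},
    {"dx":0,"dy":0.98,"dz":-0.4,"wx":0,"wy":0,"wz":0},
    {"dx":0,"dy":0.98,"dz":-0.4,"wx":0,"wy":0,"wz":0},
    {"dx":0,"dy":0.98,"dz":-0.4,"wx":0,"wy":0,"wz":0},
    {"dx":0,"dy":0,"dz":0,"wx":0,"wy":0,"wz":0},
  ],
)

```text
time_s: 11.88
tcp_pos: [0.4667, 0.1683, 0.1524]
eef_rot: [-148.2, 89.2, 32.2]
contact_force: [0.9, 0.4, -0.8]
gripper_width: 0.0613
```

```bash
python3 -c "
from h import *
snap('11','obj_blue_mid','obj_green_mid')
go(.4645,.175,.028,-90)
"
```

```text
wrist obj_blue_mid 0.59 [270.7 203.3] [0.4632 0.1776]
wrist obj_green_mid 0.96 [209.5 145. ] [0.5218 0.2379]
side obj_blue_mid 0.65 [297.2 258.2] [0.4656 0.1869]
side obj_green_mid 0.66 [271. 268.] [0.5182 0.2351]
side obj_green_mid 0.62 [221.2 247.5] [0.6662 0.1894]
t 12.18 tcp [0.4661 0.1715 0.1518] w 0.0614 F [-0.6 -0.1 -0.6] j [ 43.   6. -26.   0. -57.  47.]
y head -89.43 tool x [ 0.012  0.008 -1.   ]
turn total (units of .08) [ 0.12 -0.15  0.1 ]   shift units, now axes [ 6.19 -0.13  0.15]  after-turn axes [ 6.19 -0.18  0.08]
```

View pics/wrist11.png

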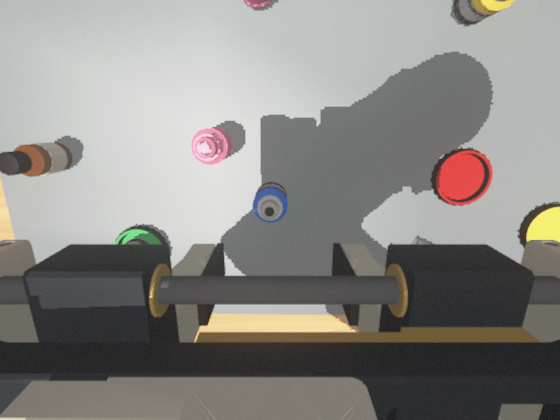

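View pics/side11.png

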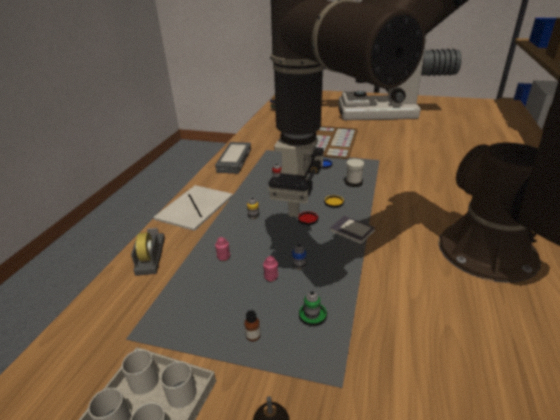

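Green stands in its base at (312,307) in the side view. Blue is at (270,205) in the wrist view, about (0.4635,0.177).

arm_command(
  plan=[
    {"dx":0.5,"dy":-0.28,"dz":0.1,"wx":0.12,"wy":-0.15,"wz":0.1},
    {"dx":1,"dy":0,"dz":0,"wx":0,"wy":0,"wz":0},
    {"dx":1,"dy":0,"dz":0,"wx":0,"wy":0,"wz":0},
    {"dx":1,"dy":0,"dz":0,"wx":0,"wy":0,"wz":0},
    {"dx":1,"dy":0,"dz":0,"wx":0,"wy":0,"wz":0},
    {"dx":0.5,"dy":0,"dz":0,"wx":0,"wy":0,"wz":0},
    {"dx":0,"dy":0,"dz":0,"wx":0,"wy":0,"wz":0},
  ],
)

```text
time_s: 12.77
tcp_pos: [0.4625, 0.184, 0.0453]
eef_rot: [31.0, 89.8, -148.8]
contact_force: [-0.5, -0.2, -0.7]
gripper_width: 0.0613
```

```bash
python3 -c "
from h import *
snap('12','obj_blue_mid')
go(.4635,.177,.028,-90)
"
```

```text
wrist obj_blue_mid 0.73 [289. 239.] [0.4607 0.1764]
side obj_blue_mid 0.75 [296.  253.6] [0.4727 0.1705]
side obj_blue_mid 0.33 [307.8 214.5] [ 0.4822 -0.0072]
t 12.97 tcp [0.4645 0.185  0.0487] w 0.0614 F [-0.4  0.3  0.2] j [ 44.  13. -33.  -0. -44.  46.]
y head -89.79 tool x [ 0.002  0.002 -1.   ]
turn total (units of .08) [ 0.05 -0.02  0.02]   shift units, now axes [1.03 0.4  0.05]  after-turn axes [1.03 0.4  0.05]
```

View pics/wrist12.png

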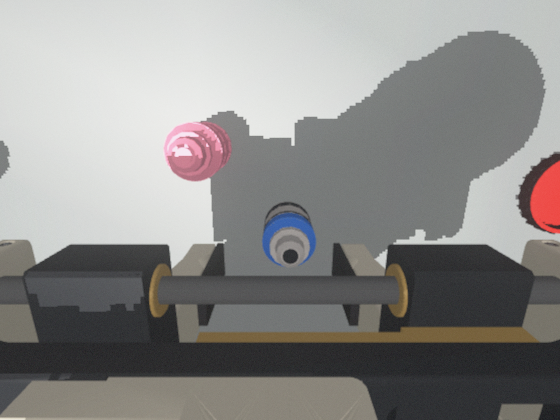

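arm_command(
  plan=[
    {"dx":0.3,"dy":0.42,"dz":0.08,"wx":0.05,"wy":0,"wz":0},
    {"dx":0.4,"dy":0,"dz":0,"wx":0,"wy":0,"wz":0},
    {"dx":0.35,"dy":0,"dz":0,"wx":0,"wy":0,"wz":0},
    {"dx":0,"dy":0,"dz":0,"wx":0,"wy":0,"wz":0},
  ],
)

```text
time_s: 13.3
tcp_pos: [0.4644, 0.1774, 0.0287]
eef_rot: [-136.7, 89.5, 43.2]
contact_force: [-0.9, 0.1, -0.5]
gripper_width: 0.0611
```

```bash
cat >> h.py <<'E'
def axis_check(h,u0=None):
    # where the nose top (height h) would show in wrist if centred on TCP
    s=r.get_state(); m=r.camera_model('wrist'); t=s['tcp_pos']; print('nose expected at',np.round(proj(m,[t[0],t[1],h]),1))
E
python3 -c "
from h import *
snap('13','obj_blue_mid')
axis_check(.066)
go(.4635,.177,.028,-90)
"
```

```text
wrist obj_blue_mid 0.68 [278.1 252. ] [0.4605 0.1774]
side obj_blue_mid 0.72 [299.2 254.9] [0.4638 0.1736]
nose expected at [277.4 269.2]
t 13.5 tcp [0.4652 0.1782 0.0299] w 0.0612 F [0.5 0.2 0.2] j [ 44.  15. -34.   0. -40.  46.]
y head -90.0 tool x [ 0.008  0.007 -1.   ]
turn total (units of .08) [-0.   -0.1   0.09]   shift units, now axes [0.1  0.06 0.09]  after-turn axes [0.1  0.06 0.09]
```

View pics/wrist13.png

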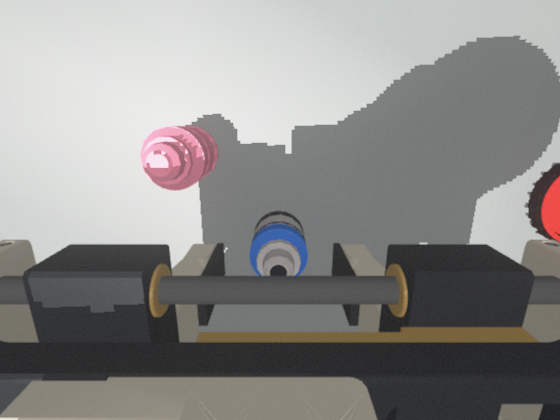

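arm_command(
  plan=[
    {"dx":0.1,"dy":0.05,"dz":0.1,"wx":0,"wy":-0.1,"wz":0.09},
    {"dx":0,"dy":0,"dz":0,"wx":0,"wy":0,"wz":0},
  ],
)

```text
time_s: 13.67
tcp_pos: [0.4634, 0.1774, 0.0283]
eef_rot: [76.7, 90.0, -103.3]
contact_force: [-0.0, -0.1, 0.2]
gripper_width: 0.0615
```

arm_command(
  plan=[
    {"dx":0,"dy":0,"dz":0,"wx":0,"wy":0,"wz":0},
    {"dx":0,"dy":0,"dz":0,"wx":0,"wy":0,"wz":0},
    {"dx":0,"dy":0,"dz":0,"wx":0,"wy":0,"wz":0},
    {"dx":0,"dy":0,"dz":0,"wx":0,"wy":0,"wz":0},
    {"dx":0,"dy":0,"dz":0,"wx":0,"wy":0,"wz":0},
    {"dx":0,"dy":0,"dz":0,"wx":0,"wy":0,"wz":0},
    {"dx":0,"dy":0,"dz":0,"wx":0,"wy":0,"wz":0},
    {"dx":0,"dy":0,"dz":0,"wx":0,"wy":0,"wz":0},
  ],
  fingers=1,
  force=20,
)

```text
time_s: 14.33
tcp_pos: [0.4637, 0.1777, 0.0286]
eef_rot: [169.0, 90.0, -11.0]
contact_force: [-0.3, -0.5, -1.1]
gripper_width: 0.0236
```

```bash
python3 -c "
from h import *
go(.507,-.395,.15,-90)
"
```

```text
t 14.33 tcp [0.4637 0.1777 0.0286] w 0.0236 F [-0.3 -0.5 -1.1] j [ 44.  15. -34.   0. -41.  46.]
y head -89.98 tool x [ 0. -0. -1.]
turn total (units of .08) [ 0. -0. -0.]   shift units, now axes [-6.07 28.64 -2.16]  after-turn axes [-6.07 28.64 -2.16]
```

arm_command(
  plan=[
    {"dx":-0.5,"dy":0,"dz":0,"wx":0,"wy":0,"wz":0},
    {"dx":-1,"dy":0,"dz":0,"wx":0,"wy":0,"wz":0},
    {"dx":-1,"dy":0,"dz":0,"wx":0,"wy":0,"wz":0},
    {"dx":-1,"dy":0,"dz":0,"wx":0,"wy":0,"wz":0},
    {"dx":-1,"dy":0,"dz":0,"wx":0,"wy":0,"wz":0},
    {"dx":-1,"dy":0,"dz":0,"wx":0,"wy":0,"wz":0},
    {"dx":-0.5,"dy":0.5,"dz":-0.04,"wx":0,"wy":0,"wz":0},
    {"dx":0,"dy":1,"dz":-0.08,"wx":0,"wy":0,"wz":0},
    {"dx":0,"dy":1,"dz":-0.08,"wx":0,"wy":0,"wz":0},
    {"dx":0,"dy":1,"dz":-0.08,"wx":0,"wy":0,"wz":0},
    {"dx":0,"dy":1,"dz":-0.08,"wx":0,"wy":0,"wz":0},
    {"dx":0,"dy":1,"dz":-0.08,"wx":0,"wy":0,"wz":0},
    {"dx":0,"dy":1,"dz":-0.08,"wx":0,"wy":0,"wz":0},
    {"dx":0,"dy":1,"dz":-0.08,"wx":0,"wy":0,"wz":0},
    {"dx":0,"dy":1,"dz":-0.08,"wx":0,"wy":0,"wz":0},
    {"dx":0,"dy":1,"dz":-0.08,"wx":0,"wy":0,"wz":0},
    {"dx":0,"dy":1,"dz":-0.08,"wx":0,"wy":0,"wz":0},
  ],
)

```text
time_s: 15.75
tcp_pos: [0.4748, -0.0401, 0.1506]
eef_rot: [12.7, 89.5, -167.1]
contact_force: [0.2, 0.2, -1.6]
gripper_width: 0.0232
```

```bash
python3 -c "
from h import *
go(.507,-.395,.15,-90)
"
```

```text
t 15.75 tcp [ 0.4748 -0.0401  0.1506] w 0.0232 F [ 0.2  0.2 -1.6] j [ 19.   4. -28.  -0. -59.  71.]
y head -89.81 tool x [-0.009 -0.002 -1.   ]
turn total (units of .08) [ 0.04  0.11 -0.03]   shift units, now axes [ 0.05 17.75 -1.55]  after-turn axes [ 0.03 17.74 -1.61]
```

arm_command(
  plan=[
    {"dx":0,"dy":1,"dz":-0.09,"wx":0.04,"wy":0.11,"wz":-0.03},
    {"dx":0,"dy":1,"dz":-0.09,"wx":0,"wy":0,"wz":0},
    {"dx":0,"dy":1,"dz":-0.09,"wx":0,"wy":0,"wz":0},
    {"dx":0,"dy":1,"dz":-0.09,"wx":0,"wy":0,"wz":0},
    {"dx":0,"dy":1,"dz":-0.09,"wx":0,"wy":0,"wz":0},
    {"dx":0,"dy":1,"dz":-0.09,"wx":0,"wy":0,"wz":0},
    {"dx":0,"dy":1,"dz":-0.09,"wx":0,"wy":0,"wz":0},
    {"dx":0,"dy":1,"dz":-0.09,"wx":0,"wy":0,"wz":0},
    {"dx":0,"dy":1,"dz":-0.09,"wx":0,"wy":0,"wz":0},
    {"dx":0,"dy":1,"dz":-0.09,"wx":0,"wy":0,"wz":0},
    {"dx":0,"dy":1,"dz":-0.09,"wx":0,"wy":0,"wz":0},
    {"dx":0,"dy":1,"dz":-0.09,"wx":0,"wy":0,"wz":0},
    {"dx":0,"dy":1,"dz":-0.09,"wx":0,"wy":0,"wz":0},
    {"dx":0,"dy":1,"dz":-0.09,"wx":0,"wy":0,"wz":0},
    {"dx":0,"dy":1,"dz":-0.09,"wx":0,"wy":0,"wz":0},
    {"dx":0,"dy":0.8,"dz":-0.09,"wx":0,"wy":0,"wz":0},
    {"dx":0,"dy":0.4,"dz":0,"wx":0,"wy":0,"wz":0},
    {"dx":0,"dy":0,"dz":0,"wx":0,"wy":0,"wz":0},
  ],
)

```text
time_s: 17.25
tcp_pos: [0.4945, -0.3818, 0.1403]
eef_rot: [-28.5, 89.0, 151.1]
contact_force: [-0.2, 0.1, -1.5]
gripper_width: 0.0232
```

```bash
python3 -c "
from h import *
snap('14','can_blue_floor')
go(.507,-.395,.035,-90)
"
```

```text
wrist can_blue_floor 0.76 [288.6 182.4] [ 0.5062 -0.3915]
side can_blue_floor 0.52 [327.4 163.3] [ 0.4946 -0.3981]
t 17.45 tcp [ 0.4949 -0.3798  0.1411] w 0.0232 F [ 0.2  0.1 -1.1] j [-20.  19. -10.  -0. -62. 110.]
y head -90.27 tool x [-0.014  0.008 -1.   ]
turn total (units of .08) [-0.06  0.17  0.1 ]   shift units, now axes [ 5.29  0.8  -0.68]  after-turn axes [ 5.31  0.76 -0.6 ]
```

View pics/wrist14.png

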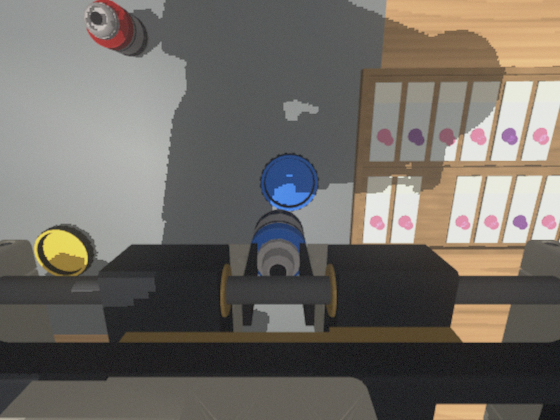

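The blue can is at (289,182), giving (0.506,-0.393), which agrees with the top view. The slide tray edge is about 68 mm from its centre, so I'll release with a smaller opening.

arm_command(
  plan=[
    {"dx":0.5,"dy":0.72,"dz":-0.58,"wx":-0.06,"wy":0.17,"wz":0.1},
    {"dx":1,"dy":0,"dz":0,"wx":0,"wy":0,"wz":0},
    {"dx":1,"dy":0,"dz":0,"wx":0,"wy":0,"wz":0},
    {"dx":1,"dy":0,"dz":0,"wx":0,"wy":0,"wz":0},
    {"dx":0.5,"dy":0,"dz":0,"wx":0,"wy":0,"wz":0},
    {"dx":0,"dy":0,"dz":0,"wx":0,"wy":0,"wz":0},
  ],
)

```text
time_s: 17.95
tcp_pos: [0.51, -0.3903, 0.0623]
eef_rot: [158.9, 89.5, -20.8]
contact_force: [0.7, 0.0, -1.7]
gripper_width: 0.0235
```

```bash
python3 -c "
from h import *
snap('15','can_blue_floor')
go(.5065,-.3935,.035,-90)
"
```

```text
wrist can_blue_floor 0.7 [280.1 219.1] [ 0.5086 -0.3926]
side can_blue_floor 0.62 [326.2 163. ] [ 0.4994 -0.3996]
t 18.15 tcp [ 0.5118 -0.3919  0.0656] w 0.0233 F [ 0.7  0.9 -1.2] j [-20.  24. -14.   0. -52. 110.]
y head -89.61 tool x [ 0.012 -0.005 -1.   ]
turn total (units of .08) [ 0.08 -0.15 -0.07]   shift units, now axes [1.53 0.07 0.29]  after-turn axes [1.53 0.08 0.27]
```

View pics/wrist15.png

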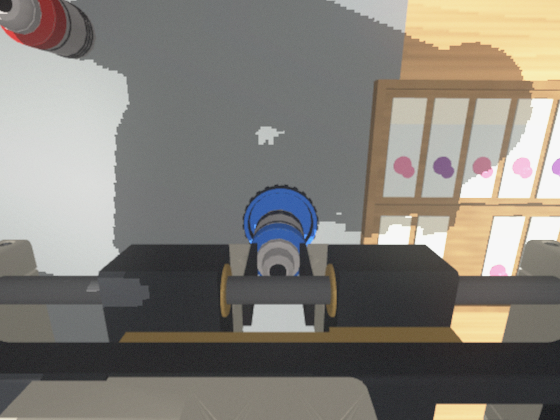

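arm_command(
  plan=[
    {"dx":0.5,"dy":0.07,"dz":0.25,"wx":0.08,"wy":-0.15,"wz":-0.07},
    {"dx":0.5,"dy":0,"dz":0,"wx":0,"wy":0,"wz":0},
    {"dx":0.25,"dy":0,"dz":0,"wx":0,"wy":0,"wz":0},
    {"dx":0,"dy":0,"dz":0,"wx":0,"wy":0,"wz":0},
  ],
)

```text
time_s: 18.48
tcp_pos: [0.5086, -0.3944, 0.042]
eef_rot: [160.1, 89.7, -19.9]
contact_force: [0.4, 0.3, -2.1]
gripper_width: 0.0234
```

```bash
python3 -c "
from h import *
go(.507,-.393,.0345,-90)
"
```

```text
t 18.48 tcp [ 0.5086 -0.3944  0.042 ] w 0.0234 F [ 0.4  0.3 -2.1] j [-20.  25. -15.  -0. -50. 110.]
y head -90.01 tool x [ 0.004 -0.002 -1.   ]
turn total (units of .08) [-0.   -0.05 -0.02]   shift units, now axes [ 0.38 -0.07  0.08]  after-turn axes [ 0.38 -0.07  0.08]
```

arm_command(
  plan=[
    {"dx":0.25,"dy":-0.06,"dz":0.07,"wx":0,"wy":-0.05,"wz":0},
    {"dx":0.15,"dy":0,"dz":0,"wx":0,"wy":0,"wz":0},
    {"dx":0,"dy":0,"dz":0,"wx":0,"wy":0,"wz":0},
  ],
)

```text
time_s: 18.73
tcp_pos: [0.5072, -0.3938, 0.0336]
eef_rot: [91.1, 89.9, -88.9]
contact_force: [-1.0, 0.4, 2.8]
gripper_width: 0.0232
```

```bash
python3 -c "
from h import *
go(.507,-.393,.0335,-90)
snap('16')
"
```

```text
t 18.73 tcp [ 0.5072 -0.3938  0.0336] w 0.0232 F [-1.   0.4  2.8] j [-20.  26. -15.   0. -49. 110.]
y head -90.01 tool x [ 0.    -0.002 -1.   ]
turn total (units of .08) [-0.   -0.   -0.03]   shift units, now axes [ 0.01 -0.04  0.01]  after-turn axes [ 0.01 -0.04  0.01]
```

View pics/wrist16.png

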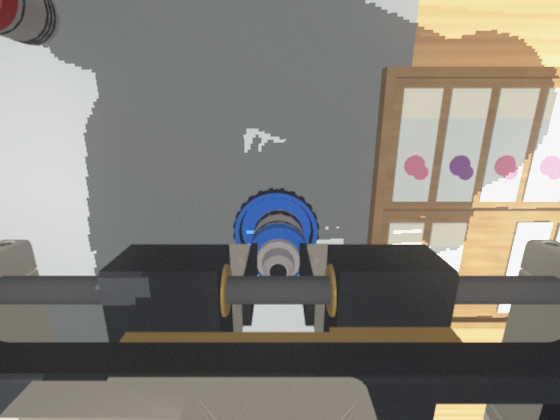

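Contact with the recess floor shows as +2.8 N, and it is centred. Releasing.

arm_command(
  plan=[
    {"dx":0,"dy":0,"dz":0,"wx":0,"wy":0,"wz":0},
    {"dx":0,"dy":0,"dz":0,"wx":0,"wy":0,"wz":0},
    {"dx":0,"dy":0,"dz":0,"wx":0,"wy":0,"wz":0},
    {"dx":0,"dy":0,"dz":0,"wx":0,"wy":0,"wz":0},
    {"dx":0,"dy":0,"dz":0,"wx":0,"wy":0,"wz":0},
    {"dx":0,"dy":0,"dz":0,"wx":0,"wy":0,"wz":0},
    {"dx":0,"dy":0,"dz":0,"wx":0,"wy":0,"wz":0},
  ],
  fingers=-0.25,
)

```text
time_s: 19.42
tcp_pos: [0.5083, -0.3939, 0.0348]
eef_rot: [131.6, 89.8, -48.4]
contact_force: [0.6, -0.2, 0.1]
gripper_width: 0.0545
```

```bash
python3 -c "
from h import *
snap('17')
go(.643,-.244,.15,-90)
"
```

```text
t 19.52 tcp [ 0.5083 -0.3939  0.0348] w 0.0549 F [-0.   0.9 -0.2] j [-20.  26. -15.   0. -49. 110.]
y head -90.0 tool x [ 0.003 -0.003 -1.   ]
turn total (units of .08) [-0.   -0.03 -0.04]   shift units, now axes [-5.77 -7.48 -6.75]  after-turn axes [-5.76 -7.49 -6.74]
```

View pics/wrist17.png

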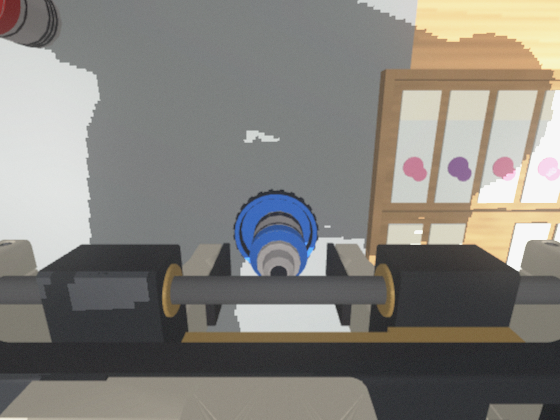

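arm_command(
  plan=[
    {"dx":-0.5,"dy":0,"dz":0,"wx":0,"wy":0,"wz":0},
    {"dx":-1,"dy":0,"dz":0,"wx":0,"wy":0,"wz":0},
    {"dx":-1,"dy":0,"dz":0,"wx":0,"wy":0,"wz":0},
    {"dx":-1,"dy":0,"dz":0,"wx":0,"wy":0,"wz":0},
    {"dx":-1,"dy":0,"dz":0,"wx":0,"wy":0,"wz":0},
    {"dx":-0.5,"dy":0,"dz":0,"wx":0,"wy":0,"wz":0},
    {"dx":0,"dy":-0.93,"dz":-0.83,"wx":0,"wy":0,"wz":0},
    {"dx":0,"dy":-0.93,"dz":-0.83,"wx":0,"wy":0,"wz":0},
    {"dx":0,"dy":-0.93,"dz":-0.83,"wx":0,"wy":0,"wz":0},
    {"dx":0,"dy":-0.93,"dz":-0.83,"wx":0,"wy":0,"wz":0},
    {"dx":0,"dy":-0.93,"dz":-0.83,"wx":0,"wy":0,"wz":0},
    {"dx":0,"dy":-0.93,"dz":-0.83,"wx":0,"wy":0,"wz":0},
    {"dx":0,"dy":-0.93,"dz":-0.83,"wx":0,"wy":0,"wz":0},
    {"dx":0,"dy":-0.93,"dz":-0.83,"wx":0,"wy":0,"wz":0},
    {"dx":0,"dy":0,"dz":0,"wx":0,"wy":0,"wz":0},
  ],
  fingers=-0.4,
)

```text
time_s: 20.77
tcp_pos: [0.645, -0.2399, 0.1467]
eef_rot: [148.5, 89.6, -31.7]
contact_force: [-0.0, -0.8, 0.9]
gripper_width: 0.0615
```

```bash
python3 -c "
from h import *
snap('18','obj_red_mid')
go(.643,-.246,.028,-90)
"
```

```text
wrist obj_red_mid 0.61 [283.9 201.3] [ 0.6423 -0.2475]
side obj_red_mid 0.42 [279.1 169.3] [ 0.6428 -0.2669]
t 20.97 tcp [ 0.642  -0.2431  0.1468] w 0.0612 F [-0.  -1.  -0.6] j [ -4.  23.  -2.   0. -64.  94.]
y head -90.45 tool x [ 0.005 -0.004 -1.   ]
turn total (units of .08) [-0.1  -0.06 -0.05]   shift units, now axes [ 5.94  0.12 -0.02]  after-turn axes [ 5.94  0.15 -0.05]
```

View pics/wrist18.png

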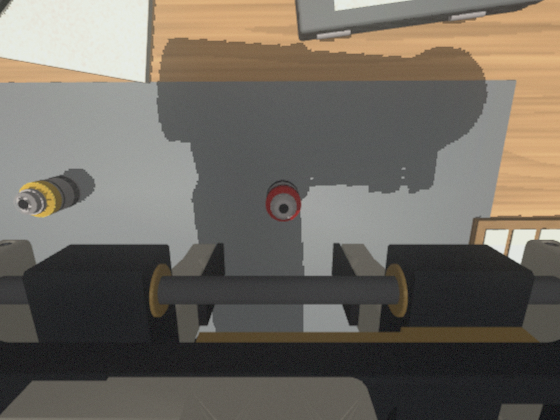

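View pics/side18.png

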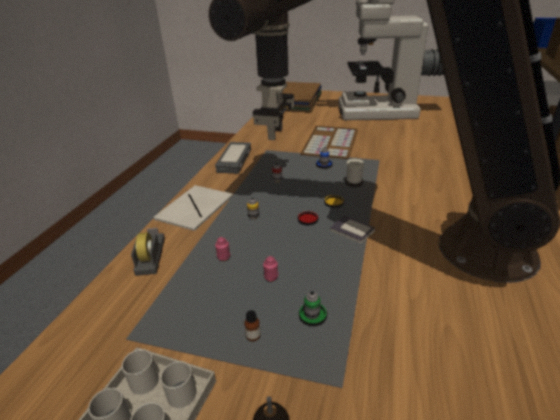

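Blue stands in its base at (325,159) in the side view. Red is at (284,201) in the wrist view, giving (0.6425,-0.247).

arm_command(
  plan=[
    {"dx":0.5,"dy":0.18,"dz":-0.03,"wx":-0.1,"wy":-0.06,"wz":-0.05},
    {"dx":1,"dy":0,"dz":0,"wx":0,"wy":0,"wz":0},
    {"dx":1,"dy":0,"dz":0,"wx":0,"wy":0,"wz":0},
    {"dx":1,"dy":0,"dz":0,"wx":0,"wy":0,"wz":0},
    {"dx":0.9,"dy":0,"dz":0,"wx":0,"wy":0,"wz":0},
    {"dx":0.4,"dy":0,"dz":0,"wx":0,"wy":0,"wz":0},
    {"dx":0,"dy":0,"dz":0,"wx":0,"wy":0,"wz":0},
  ],
)

```text
time_s: 21.55
tcp_pos: [0.6385, -0.2547, 0.0463]
eef_rot: [-120.1, 89.9, 59.6]
contact_force: [-0.3, 0.1, -0.1]
gripper_width: 0.061
```

```bash
python3 -c "
from h import *
snap('19','obj_red_mid')
axis_check(.06)
go(.6425,-.247,.028,-90)
"
```

```text
side obj_red_mid 0.54 [279.1 168.4] [ 0.6447 -0.2735]
nose expected at [277.8 249.8]
t 21.75 tcp [ 0.6412 -0.2544  0.05  ] w 0.0613 F [-0.3 -0.3 -0.6] j [ -6.  29.  -8.  -0. -53.  95.]
y head -90.25 tool x [ 0.006  0.    -1.   ]
turn total (units of .08) [-0.05 -0.08  0.  ]   shift units, now axes [ 1.1  -0.37 -0.06]  after-turn axes [ 1.1  -0.37 -0.07]
```

View pics/wrist19.png

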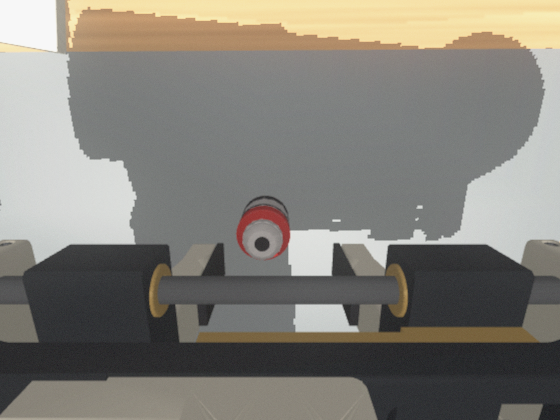

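```bash
python3 -c "
from h import *
m=r.camera_model('wrist'); print(ray(m,(262,243),.06)); go(*ray(m,(262,243),.06)[:2],.028,-90)
"
```

```text
[ 0.64575668 -0.24473319  0.06      ]
t 21.75 tcp [ 0.6412 -0.2544  0.05  ] w 0.0613 F [-0.3 -0.3 -0.6] j [ -6.  29.  -8.  -0. -53.  95.]
y head -90.25 tool x [ 0.006  0.    -1.   ]
turn total (units of .08) [-0.05 -0.08  0.  ]   shift units, now axes [ 1.1  -0.49 -0.22]  after-turn axes [ 1.1  -0.49 -0.23]
```

arm_command(
  plan=[
    {"dx":0.1,"dy":-0.48,"dz":-0.2,"wx":-0.05,"wy":-0.08,"wz":0},
    {"dx":0.5,"dy":0,"dz":0,"wx":0,"wy":0,"wz":0},
    {"dx":0.4,"dy":0,"dz":0,"wx":0,"wy":0,"wz":0},
    {"dx":0,"dy":0,"dz":0,"wx":0,"wy":0,"wz":0},
  ],
)

```text
time_s: 22.08
tcp_pos: [0.6487, -0.2444, 0.0335]
eef_rot: [172.3, 89.6, -7.6]
contact_force: [-1.2, 0.6, -0.9]
gripper_width: 0.0611
```

```bash
python3 -c "
from h import *
snap('20','obj_red_mid')
axis_check(.06)
go(.6445,-.245,.028,-90)
"
```

```text
side obj_red_mid 0.57 [279.1 171.6] [ 0.638  -0.2502]
side obj_red_mid 0.53 [257.6 205. ] [ 0.6413 -0.0283]
nose expected at [277.9 260.3]
t 22.28 tcp [ 0.6493 -0.245   0.035 ] w 0.0611 F [-0.5  0.3 -0.2] j [ -5.  30.  -8.   0. -52.  95.]
y head -89.97 tool x [ 0.009 -0.002 -1.   ]
turn total (units of .08) [ 0.01 -0.11 -0.02]   shift units, now axes [0.35 0.   0.24]  after-turn axes [0.35 0.   0.24]
```

View pics/wrist20.png

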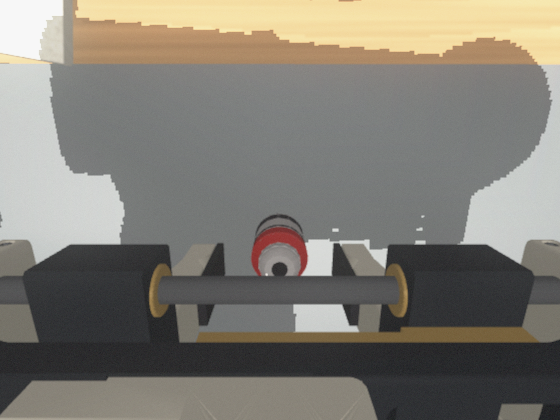

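arm_command(
  plan=[
    {"dx":0.2,"dy":0.03,"dz":0.23,"wx":0,"wy":-0.11,"wz":0},
    {"dx":0.17,"dy":0,"dz":0,"wx":0,"wy":0,"wz":0},
    {"dx":0,"dy":0,"dz":0,"wx":0,"wy":0,"wz":0},
  ],
)

```text
time_s: 22.53
tcp_pos: [0.6445, -0.2459, 0.0277]
eef_rot: [92.5, 89.9, -87.5]
contact_force: [0.4, 1.0, 1.0]
gripper_width: 0.0612
```

```bash
python3 -c "
from h import *
go(.6445,-.245,.028,-90)
"
```

```text
t 22.53 tcp [ 0.6445 -0.2459  0.0277] w 0.0612 F [0.4 1.  1. ] j [ -5.  30.  -9.   0. -51.  95.]
y head -89.98 tool x [ 0.    -0.002 -1.   ]
turn total (units of .08) [ 0.01 -0.   -0.02]   shift units, now axes [-0.01 -0.05  0.  ]  after-turn axes [-0.01 -0.05  0.  ]
```

arm_command(
  plan=[
    {"dx":0,"dy":0,"dz":0,"wx":0,"wy":0,"wz":0},
    {"dx":0,"dy":0,"dz":0,"wx":0,"wy":0,"wz":0},
    {"dx":0,"dy":0,"dz":0,"wx":0,"wy":0,"wz":0},
    {"dx":0,"dy":0,"dz":0,"wx":0,"wy":0,"wz":0},
    {"dx":0,"dy":0,"dz":0,"wx":0,"wy":0,"wz":0},
    {"dx":0,"dy":0,"dz":0,"wx":0,"wy":0,"wz":0},
    {"dx":0,"dy":0,"dz":0,"wx":0,"wy":0,"wz":0},
    {"dx":0,"dy":0,"dz":0,"wx":0,"wy":0,"wz":0},
  ],
  fingers=1,
  force=20,
)

```text
time_s: 23.2
tcp_pos: [0.6446, -0.246, 0.0279]
eef_rot: [101.9, 89.9, -78.1]
contact_force: [-0.1, 0.7, -0.2]
gripper_width: 0.0235
```

```bash
python3 -c "
from h import *
go(.488,-.029,.14,-90)
snap('21')
axis_check(.06)
"
```

```text
t 23.2 tcp [ 0.6446 -0.246   0.0279] w 0.0235 F [-0.1  0.7 -0.2] j [ -5.  30.  -9.   0. -51.  95.]
y head -89.99 tool x [ 0.    -0.002 -1.   ]
turn total (units of .08) [ 0.   -0.   -0.02]   shift units, now axes [ -5.62 -10.84   7.83]  after-turn axes [ -5.6  -10.85   7.83]
nose expected at [277.9 266.4]
```

View pics/wrist21.png

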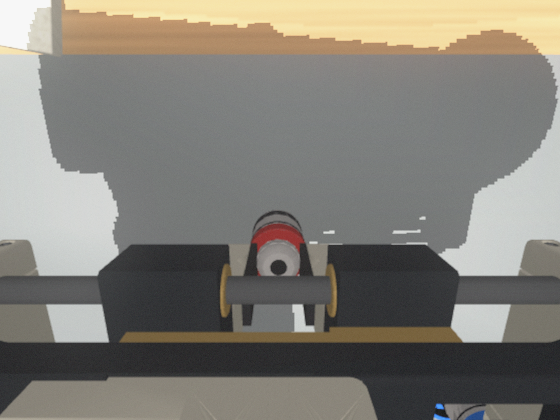

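arm_command(
  plan=[
    {"dx":-0.5,"dy":0,"dz":0,"wx":0,"wy":0,"wz":0},
    {"dx":-1,"dy":0,"dz":0,"wx":0,"wy":0,"wz":0},
    {"dx":-1,"dy":0,"dz":0,"wx":0,"wy":0,"wz":0},
    {"dx":-1,"dy":0,"dz":0,"wx":0,"wy":0,"wz":0},
    {"dx":-1,"dy":0,"dz":0,"wx":0,"wy":0,"wz":0},
    {"dx":-1,"dy":0,"dz":0,"wx":0,"wy":0,"wz":0},
    {"dx":-0.3,"dy":-0.5,"dz":0.35,"wx":0,"wy":0,"wz":0},
    {"dx":0,"dy":-0.95,"dz":0.69,"wx":0,"wy":0,"wz":0},
    {"dx":0,"dy":-0.95,"dz":0.69,"wx":0,"wy":0,"wz":0},
    {"dx":0,"dy":-0.95,"dz":0.69,"wx":0,"wy":0,"wz":0},
    {"dx":0,"dy":-0.95,"dz":0.69,"wx":0,"wy":0,"wz":0},
    {"dx":0,"dy":-0.95,"dz":0.69,"wx":0,"wy":0,"wz":0},
    {"dx":0,"dy":-0.95,"dz":0.69,"wx":0,"wy":0,"wz":0},
    {"dx":0,"dy":-0.95,"dz":0.69,"wx":0,"wy":0,"wz":0},
    {"dx":0,"dy":-0.95,"dz":0.69,"wx":0,"wy":0,"wz":0},
    {"dx":0,"dy":-0.95,"dz":0.69,"wx":0,"wy":0,"wz":0},
    {"dx":0,"dy":-0.95,"dz":0.69,"wx":0,"wy":0,"wz":0},
    {"dx":0,"dy":-0.95,"dz":0.69,"wx":0,"wy":0,"wz":0},
    {"dx":0,"dy":0,"dz":0,"wx":0,"wy":0,"wz":0},
  ],
)

```text
time_s: 24.88
tcp_pos: [0.4675, -0.017, 0.1497]
eef_rot: [-7.6, 89.5, 172.0]
contact_force: [-1.1, -0.7, -2.1]
gripper_width: 0.0233
```

```bash
python3 -c "
from h import *
snap('22','can_red_floor')
go(.488,-.029,.035,-90)
"
```

```text
side can_red_floor 0.77 [309.9 214.5] [ 0.4851 -0.0494]
t 25.08 tcp [ 0.4706 -0.019   0.1498] w 0.0236 F [ 0.3  0.5 -2.7] j [ 22.   4. -28.  -0. -58.  68.]
y head -90.42 tool x [-0.008  0.    -1.   ]
turn total (units of .08) [-0.09  0.1   0.  ]   shift units, now axes [ 5.73  0.49 -0.92]  after-turn axes [ 5.74  0.5  -0.87]
```

View pics/wrist22.png

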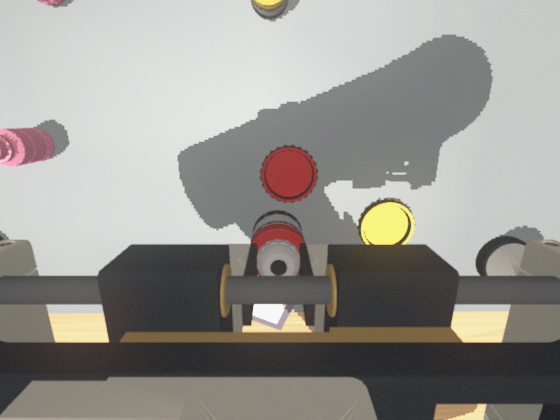

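```bash
python3 -c "
from h import *
m=r.camera_model('wrist'); print(ray(m,(289,173.5),.01),ray(m,(386.5,225),.01)); go(*ray(m,(289,173.5),.01)[:2],.035,-90)
"
```

```text
[ 0.49207739 -0.03116024  0.01      ] [ 0.43263721 -0.14111862  0.01      ]
t 25.08 tcp [ 0.4706 -0.019   0.1498] w 0.0236 F [ 0.3  0.5 -2.7] j [ 22.   4. -28.  -0. -58.  68.]
y head -90.42 tool x [-0.008  0.    -1.   ]
turn total (units of .08) [-0.09  0.1   0.  ]   shift units, now axes [ 5.73  0.6  -1.13]  after-turn axes [ 5.74  0.61 -1.08]
```

Top view gives (0.488,-0.029) and wrist (0.492,-0.031). I'll use (0.490,-0.030).

arm_command(
  plan=[
    {"dx":0,"dy":0.55,"dz":-0.97,"wx":-0.09,"wy":0.1,"wz":0},
    {"dx":0.5,"dy":0,"dz":0,"wx":0,"wy":0,"wz":0},
    {"dx":1,"dy":0,"dz":0,"wx":0,"wy":0,"wz":0},
    {"dx":1,"dy":0,"dz":0,"wx":0,"wy":0,"wz":0},
    {"dx":1,"dy":0,"dz":0,"wx":0,"wy":0,"wz":0},
    {"dx":0.8,"dy":0,"dz":0,"wx":0,"wy":0,"wz":0},
    {"dx":0.3,"dy":0,"dz":0,"wx":0,"wy":0,"wz":0},
    {"dx":0,"dy":0,"dz":0,"wx":0,"wy":0,"wz":0},
  ],
)

```text
time_s: 25.75
tcp_pos: [0.4947, -0.0361, 0.053]
eef_rot: [155.9, 89.9, -24.6]
contact_force: [-0.7, -0.2, -1.1]
gripper_width: 0.0236
```

```bash
python3 -c "
from h import *
snap('23','can_red_floor')
go(.49,-.03,.035,-90)
"
```

```text
wrist can_red_floor 0.74 [268.9 227.8] [ 0.4886 -0.0287]
side can_red_floor 0.76 [310.8 215. ] [ 0.4819 -0.0474]
side can_red_floor 0.67 [313.4 302.5] [0.4021 0.2946]
t 25.95 tcp [ 0.4964 -0.0351  0.0556] w 0.0237 F [-0.1  0.2 -1.4] j [ 19.  12. -33.   0. -44.  71.]
y head -90.45 tool x [ 0.006  0.    -1.   ]
turn total (units of .08) [-0.1  -0.08  0.01]   shift units, now axes [ 1.03 -0.25  0.33]  after-turn axes [ 1.03 -0.26  0.32]
```

View pics/wrist23.png

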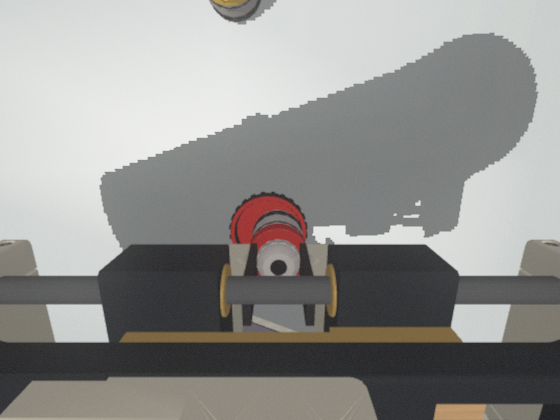

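arm_command(
  plan=[
    {"dx":0,"dy":-0.3,"dz":0.36,"wx":-0.1,"wy":-0.08,"wz":0},
    {"dx":0.4,"dy":0,"dz":0,"wx":0,"wy":0,"wz":0},
    {"dx":0.35,"dy":0,"dz":0,"wx":0,"wy":0,"wz":0},
    {"dx":0,"dy":0,"dz":0,"wx":0,"wy":0,"wz":0},
  ],
)

```text
time_s: 26.28
tcp_pos: [0.4909, -0.0276, 0.0428]
eef_rot: [-157.1, 89.6, 23.0]
contact_force: [0.5, -0.5, -1.5]
gripper_width: 0.0237
```

```bash
python3 -c "
from h import *
go(.489,-.029,.034,-90)
snap('24','can_red_floor')
"
```

```text
t 26.28 tcp [ 0.4909 -0.0276  0.0428] w 0.0237 F [ 0.5 -0.5 -1.5] j [ 20.  13. -34.  -0. -42.  70.]
y head -89.93 tool x [ 0.006  0.003 -1.   ]
turn total (units of .08) [ 0.02 -0.08  0.03]   shift units, now axes [0.44 0.07 0.1 ]  after-turn axes [0.44 0.07 0.1 ]
side can_red_floor 0.7 [308.2 215.1] [ 0.4894 -0.0451]
```

View pics/wrist24.png

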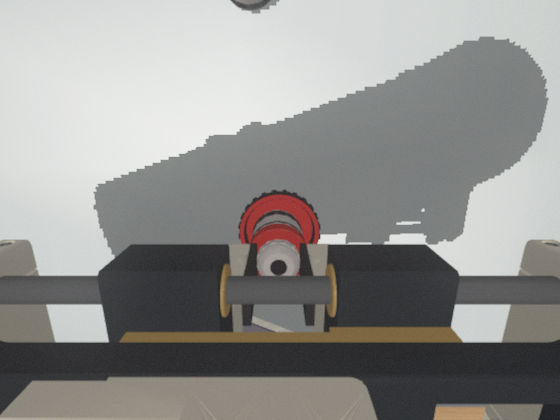

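arm_command(
  plan=[
    {"dx":0.25,"dy":0.03,"dz":0.08,"wx":0,"wy":-0.08,"wz":0.03},
    {"dx":0.2,"dy":0,"dz":0,"wx":0,"wy":0,"wz":0},
    {"dx":0,"dy":0,"dz":0,"wx":0,"wy":0,"wz":0},
  ],
)

```text
time_s: 26.73
tcp_pos: [0.4906, -0.0283, 0.0344]
eef_rot: [-168.0, 89.9, 12.1]
contact_force: [0.1, -0.4, -1.6]
gripper_width: 0.0235
```

```bash
python3 -c "
from h import *
go(.489,-.029,.033,-90)
snap('25')
go(.489,-.029,.033,-90)
"
```

```text
t 26.73 tcp [ 0.4906 -0.0283  0.0344] w 0.0235 F [ 0.1 -0.4 -1.6] j [ 20.  14. -35.   0. -42.  70.]
y head -89.94 tool x [ 0.001  0.    -1.   ]
turn total (units of .08) [ 0.01 -0.02  0.  ]   shift units, now axes [0.07 0.04 0.08]  after-turn axes [0.07 0.04 0.08]
t 26.83 tcp [ 0.4907 -0.0283  0.0348] w 0.0237 F [ 0.5 -0.  -2.3] j [ 20.  14. -35.   0. -42.  70.]
y head -89.93 tool x [ 0.002  0.    -1.   ]
turn total (units of .08) [ 0.02 -0.02  0.  ]   shift units, now axes [0.09 0.04 0.09]  after-turn axes [0.09 0.04 0.09]
```

View pics/wrist25.png

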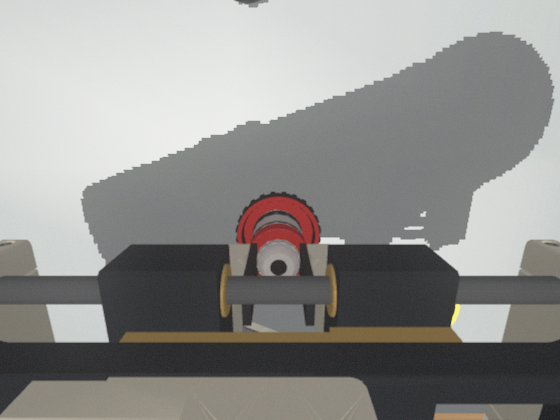

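arm_command(
  plan=[
    {"dx":0.12,"dy":0,"dz":0.08,"wx":0,"wy":0,"wz":0},
    {"dx":0.02,"dy":0,"dz":0,"wx":0,"wy":0,"wz":0},
  ],
)

```text
time_s: 27.0
tcp_pos: [0.4905, -0.028, 0.0327]
eef_rot: [-173.7, 89.8, 6.5]
contact_force: [-0.5, 0.3, 3.3]
gripper_width: 0.0236
```

arm_command(
  plan=[
    {"dx":0,"dy":0,"dz":0,"wx":0,"wy":0,"wz":0},
    {"dx":0,"dy":0,"dz":0,"wx":0,"wy":0,"wz":0},
    {"dx":0,"dy":0,"dz":0,"wx":0,"wy":0,"wz":0},
    {"dx":0,"dy":0,"dz":0,"wx":0,"wy":0,"wz":0},
    {"dx":0,"dy":0,"dz":0,"wx":0,"wy":0,"wz":0},
    {"dx":0,"dy":0,"dz":0,"wx":0,"wy":0,"wz":0},
    {"dx":0,"dy":0,"dz":0,"wx":0,"wy":0,"wz":0},
  ],
  fingers=-0.4,
)

```text
time_s: 27.58
tcp_pos: [0.4908, -0.0279, 0.0331]
eef_rot: [-171.7, 89.7, 8.4]
contact_force: [0.3, 0.4, -0.1]
gripper_width: 0.0601
```

```bash
python3 -c "
from h import *
snap('26')
go(.648,-.012,.15,-90)
"
```

```text
t 27.68 tcp [ 0.4908 -0.0279  0.0331] w 0.0611 F [ 0.1 -0.3 -0.9] j [ 20.  14. -35.   0. -41.  70.]
y head -89.88 tool x [ 0.005  0.001 -1.   ]
turn total (units of .08) [ 0.03 -0.07  0.01]   shift units, now axes [-5.8  -0.79 -7.89]  after-turn axes [-5.84 -0.8  -7.86]
```

View pics/wrist26.png

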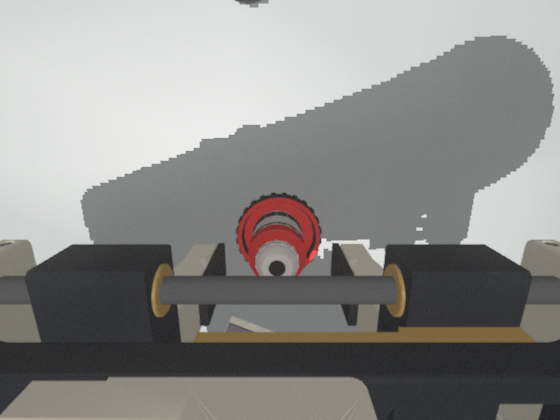

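Red is placed and standing. Next is yellow.

arm_command(
  plan=[
    {"dx":-0.5,"dy":0,"dz":0,"wx":0,"wy":0,"wz":0},
    {"dx":-1,"dy":0,"dz":0,"wx":0,"wy":0,"wz":0},
    {"dx":-1,"dy":0,"dz":0,"wx":0,"wy":0,"wz":0},
    {"dx":-1,"dy":0,"dz":0,"wx":0,"wy":0,"wz":0},
    {"dx":-1,"dy":0,"dz":0,"wx":0,"wy":0,"wz":0},
    {"dx":-0.8,"dy":0,"dz":0,"wx":0,"wy":0,"wz":0},
    {"dx":0,"dy":-0.1,"dz":-0.95,"wx":0,"wy":0,"wz":0},
    {"dx":0,"dy":-0.1,"dz":-0.95,"wx":0,"wy":0,"wz":0},
    {"dx":0,"dy":-0.1,"dz":-0.95,"wx":0,"wy":0,"wz":0},
    {"dx":0,"dy":-0.1,"dz":-0.95,"wx":0,"wy":0,"wz":0},
    {"dx":0,"dy":-0.1,"dz":-0.95,"wx":0,"wy":0,"wz":0},
    {"dx":0,"dy":-0.1,"dz":-0.95,"wx":0,"wy":0,"wz":0},
    {"dx":0,"dy":-0.1,"dz":-0.95,"wx":0,"wy":0,"wz":0},
    {"dx":0,"dy":-0.1,"dz":-0.95,"wx":0,"wy":0,"wz":0},
    {"dx":0,"dy":0,"dz":0,"wx":0,"wy":0,"wz":0},
  ],
)

```text
time_s: 28.93
tcp_pos: [0.6468, -0.012, 0.145]
eef_rot: [-169.4, 89.7, 10.7]
contact_force: [0.3, -0.4, 0.8]
gripper_width: 0.0612
```

```bash
python3 -c "
from h import *
snap('27','obj_yellow_mid')
axis_check(.062)
go(.648,-.012,.028,-90)
"
```

```text
wrist obj_yellow_mid 0.87 [275.5 194.7] [ 0.6512 -0.0096]
side obj_yellow_mid 0.68 [255.5 204.6] [ 0.6477 -0.0276]
side obj_yellow_mid 0.26 [306.4 209. ] [ 0.4931 -0.0375]
nose expected at [278.  208.6]
t 29.13 tcp [ 0.6433 -0.0123  0.1455] w 0.0618 F [ 0.3 -0.6  0. ] j [ 16.  20.  -8.  -0. -62.  74.]
y head -89.92 tool x [ 0.004  0.001 -1.   ]
turn total (units of .08) [ 0.02 -0.04  0.02]   shift units, now axes [ 5.88 -0.01 -0.21]  after-turn axes [ 5.88 -0.02 -0.23]
```

View pics/wrist27.png

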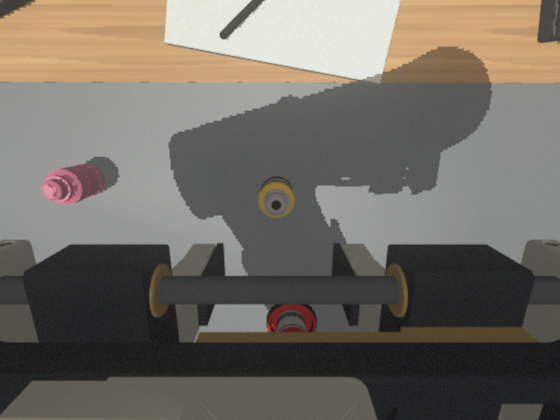

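View pics/side27.png

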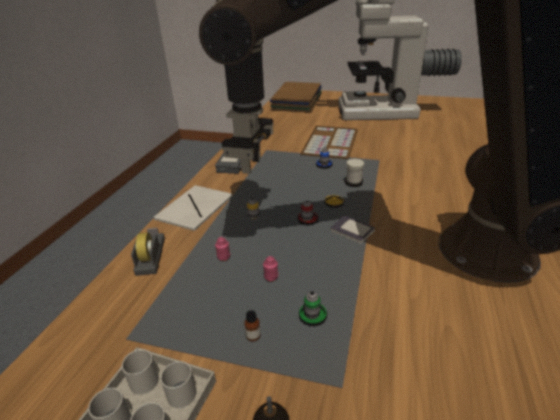

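arm_command(
  plan=[
    {"dx":0.3,"dy":-0.05,"dz":-0.28,"wx":0.02,"wy":-0.04,"wz":0},
    {"dx":1,"dy":0,"dz":0,"wx":0,"wy":0,"wz":0},
    {"dx":1,"dy":0,"dz":0,"wx":0,"wy":0,"wz":0},
    {"dx":1,"dy":0,"dz":0,"wx":0,"wy":0,"wz":0},
    {"dx":1,"dy":0,"dz":0,"wx":0,"wy":0,"wz":0},
    {"dx":0.4,"dy":0,"dz":0,"wx":0,"wy":0,"wz":0},
    {"dx":0,"dy":0,"dz":0,"wx":0,"wy":0,"wz":0},
  ],
)

```text
time_s: 29.72
tcp_pos: [0.6489, -0.0107, 0.0508]
eef_rot: [-152.2, 89.6, 27.8]
contact_force: [0.0, 0.2, -0.7]
gripper_width: 0.0614
```

```bash
python3 -c "
from h import *
snap('28','obj_yellow_mid')
axis_check(.062)
go(.649,-.011,.028,-90)
"
```

```text
wrist obj_yellow_mid 0.6 [274.6 233.6] [ 0.6485 -0.0083]
side obj_yellow_mid 0.76 [255.3 204.7] [ 0.6481 -0.0269]
side obj_yellow_mid 0.17 [308.9 209. ] [ 0.486  -0.0391]
nose expected at [277.8 248.6]
t 29.92 tcp [ 0.6511 -0.0104  0.0539] w 0.0612 F [0.1 0.3 0.3] j [ 16.  25. -13.  -0. -51.  74.]
y head -89.97 tool x [ 0.011  0.004 -1.   ]
turn total (units of .08) [ 0.01 -0.13  0.05]   shift units, now axes [1.29 0.04 0.12]  after-turn axes [1.3  0.03 0.1 ]
```

View pics/wrist28.png

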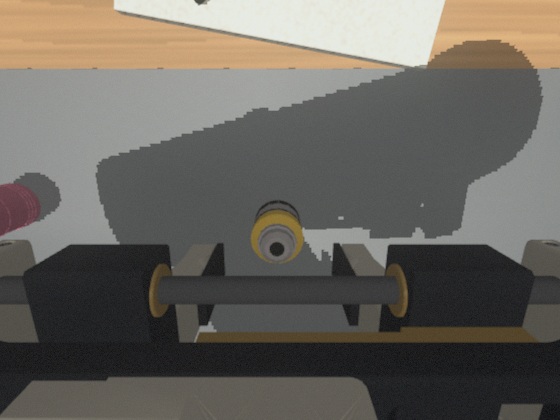

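arm_command(
  plan=[
    {"dx":0.3,"dy":0,"dz":0.05,"wx":0,"wy":-0.13,"wz":0.05},
    {"dx":0.5,"dy":0,"dz":0,"wx":0,"wy":0,"wz":0},
    {"dx":0.4,"dy":0,"dz":0,"wx":0,"wy":0,"wz":0},
    {"dx":0,"dy":0,"dz":0,"wx":0,"wy":0,"wz":0},
  ],
)

```text
time_s: 30.25
tcp_pos: [0.6527, -0.0097, 0.0319]
eef_rot: [-169.3, 89.6, 10.7]
contact_force: [-0.1, 0.1, 0.3]
gripper_width: 0.0612
```

```bash
python3 -c "
from h import *
snap('29','obj_yellow_mid')
axis_check(.062)
go(.65,-.0105,.028,-90)
"
```

```text
wrist obj_yellow_mid 0.6 [277.2 248.1] [ 0.6492 -0.0093]
side obj_yellow_mid 0.68 [256.9 204.7] [ 0.6434 -0.028 ]
nose expected at [277.8 262.9]
t 30.45 tcp [ 0.6537 -0.0096  0.0336] w 0.0612 F [ 1.2  0.1 -0.3] j [ 16.  27. -14.   0. -49.  74.]
y head -89.93 tool x [ 0.008  0.001 -1.   ]
turn total (units of .08) [ 0.01 -0.1   0.02]   shift units, now axes [0.28 0.04 0.18]  after-turn axes [0.28 0.04 0.18]
```

View pics/wrist29.png

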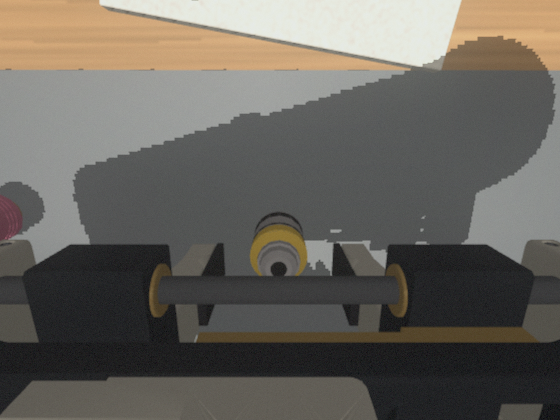

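arm_command(
  plan=[
    {"dx":0.15,"dy":0,"dz":0.17,"wx":0,"wy":-0.1,"wz":0.02},
    {"dx":0.14,"dy":0,"dz":0,"wx":0,"wy":0,"wz":0},
    {"dx":0,"dy":0,"dz":0,"wx":0,"wy":0,"wz":0},
  ],
)

```text
time_s: 30.7
tcp_pos: [0.6504, -0.0096, 0.0281]
eef_rot: [150.9, 90.0, -29.0]
contact_force: [0.1, -0.4, 0.2]
gripper_width: 0.0615
```

arm_command(
  plan=[
    {"dx":0,"dy":0,"dz":0,"wx":0,"wy":0,"wz":0},
    {"dx":0,"dy":0,"dz":0,"wx":0,"wy":0,"wz":0},
    {"dx":0,"dy":0,"dz":0,"wx":0,"wy":0,"wz":0},
    {"dx":0,"dy":0,"dz":0,"wx":0,"wy":0,"wz":0},
    {"dx":0,"dy":0,"dz":0,"wx":0,"wy":0,"wz":0},
    {"dx":0,"dy":0,"dz":0,"wx":0,"wy":0,"wz":0},
    {"dx":0,"dy":0,"dz":0,"wx":0,"wy":0,"wz":0},
    {"dx":0,"dy":0,"dz":0,"wx":0,"wy":0,"wz":0},
  ],
  fingers=1,
  force=20,
)

```text
time_s: 31.37
tcp_pos: [0.6505, -0.0097, 0.0284]
eef_rot: [163.2, 89.9, -16.7]
contact_force: [0.5, 0.7, -0.8]
gripper_width: 0.0233
```

```bash
python3 -c "
from h import *
go(.43,-.14,.14,-90)
snap('30')
axis_check(.062)
"
```

```text
t 31.37 tcp [ 0.6505 -0.0097  0.0284] w 0.0233 F [ 0.5  0.7 -0.8] j [ 16.  27. -14.   0. -49.  74.]
y head -89.93 tool x [ 0.001 -0.    -1.   ]
turn total (units of .08) [ 0.02 -0.01 -0.  ]   shift units, now axes [-5.59  6.51 11.03]  after-turn axes [-5.58  6.52 11.03]
nose expected at [277.8 267.5]
```

View pics/wrist30.png

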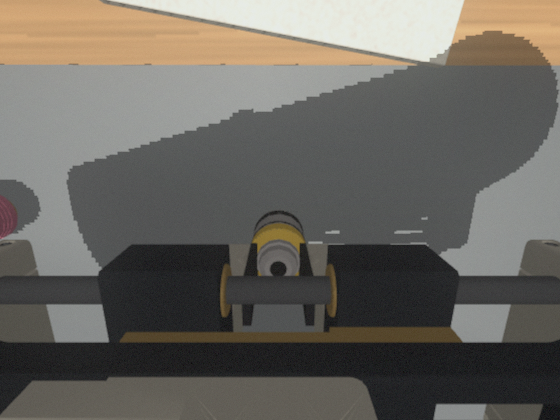

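arm_command(
  plan=[
    {"dx":-0.5,"dy":0,"dz":0,"wx":0,"wy":0,"wz":0},
    {"dx":-1,"dy":0,"dz":0,"wx":0,"wy":0,"wz":0},
    {"dx":-1,"dy":0,"dz":0,"wx":0,"wy":0,"wz":0},
    {"dx":-1,"dy":0,"dz":0,"wx":0,"wy":0,"wz":0},
    {"dx":-1,"dy":0,"dz":0,"wx":0,"wy":0,"wz":0},
    {"dx":-1,"dy":0,"dz":0,"wx":0,"wy":0,"wz":0},
    {"dx":-0.3,"dy":0.3,"dz":0.5,"wx":0,"wy":0,"wz":0},
    {"dx":0,"dy":0.56,"dz":0.95,"wx":0,"wy":0,"wz":0},
    {"dx":0,"dy":0.56,"dz":0.95,"wx":0,"wy":0,"wz":0},
    {"dx":0,"dy":0.56,"dz":0.95,"wx":0,"wy":0,"wz":0},
    {"dx":0,"dy":0.56,"dz":0.95,"wx":0,"wy":0,"wz":0},
    {"dx":0,"dy":0.56,"dz":0.95,"wx":0,"wy":0,"wz":0},
    {"dx":0,"dy":0.56,"dz":0.95,"wx":0,"wy":0,"wz":0},
    {"dx":0,"dy":0.56,"dz":0.95,"wx":0,"wy":0,"wz":0},
    {"dx":0,"dy":0.56,"dz":0.95,"wx":0,"wy":0,"wz":0},
    {"dx":0,"dy":0.56,"dz":0.95,"wx":0,"wy":0,"wz":0},
    {"dx":0,"dy":0.56,"dz":0.95,"wx":0,"wy":0,"wz":0},
    {"dx":0,"dy":0.4,"dz":0.6,"wx":0,"wy":0,"wz":0},
    {"dx":0,"dy":0,"dz":0,"wx":0,"wy":0,"wz":0},
  ],
)

```text
time_s: 33.05
tcp_pos: [0.4149, -0.1427, 0.1503]
eef_rot: [-13.7, 89.5, 166.2]
contact_force: [-0.9, -0.1, -2.4]
gripper_width: 0.0235
```

```bash
python3 -c "
from h import *
snap('31','can_yellow_floor')
go(.43,-.14,.035,-90)
"
```

```text
wrist can_yellow_floor 0.86 [275.5 180.5] [ 0.4289 -0.1396]
side can_yellow_floor 0.58 [332.  203.4] [ 0.4313 -0.1254]
side can_yellow_floor 0.49 [354.1 173. ] [ 0.389 -0.342]
t 33.25 tcp [ 0.4187 -0.1416  0.1506] w 0.0233 F [ 0.6 -0.1 -1.4] j [  7.   1. -31.  -0. -58.  83.]
y head -89.95 tool x [-0.007  0.002 -1.   ]
turn total (units of .08) [0.01 0.09 0.02]   shift units, now axes [ 5.78 -0.07 -0.61]  after-turn axes [ 5.78 -0.08 -0.57]
```

View pics/wrist31.png

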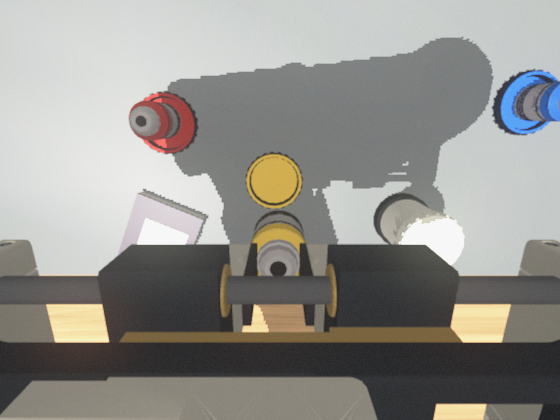

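Yellow can at (275,180), giving (0.429,-0.1395). All sources agree.

arm_command(
  plan=[
    {"dx":0,"dy":-0.08,"dz":-0.54,"wx":0,"wy":0.09,"wz":0.02},
    {"dx":0.5,"dy":0,"dz":0,"wx":0,"wy":0,"wz":0},
    {"dx":1,"dy":0,"dz":0,"wx":0,"wy":0,"wz":0},
    {"dx":1,"dy":0,"dz":0,"wx":0,"wy":0,"wz":0},
    {"dx":1,"dy":0,"dz":0,"wx":0,"wy":0,"wz":0},
    {"dx":0.8,"dy":0,"dz":0,"wx":0,"wy":0,"wz":0},
    {"dx":0.3,"dy":0,"dz":0,"wx":0,"wy":0,"wz":0},
    {"dx":0,"dy":0,"dz":0,"wx":0,"wy":0,"wz":0},
  ],
)

```text
time_s: 33.92
tcp_pos: [0.4369, -0.1371, 0.0509]
eef_rot: [155.0, 89.9, -24.7]
contact_force: [0.1, 0.3, -0.7]
gripper_width: 0.0232
```

```bash
python3 -c "
from h import *
snap('32','can_yellow_floor')
go(.4295,-.1395,.034,-90)
"
```

```text
side can_yellow_floor 0.68 [334.  200.4] [ 0.4281 -0.1443]
t 34.12 tcp [ 0.4385 -0.1372  0.0536] w 0.0232 F [-0.6  0.1 -1.5] j [  7.   9. -37.   0. -43.  83.]
y head -89.68 tool x [ 0.007 -0.    -1.   ]
turn total (units of .08) [ 0.07 -0.08 -0.01]   shift units, now axes [0.98 0.11 0.46]  after-turn axes [0.98 0.12 0.45]
```

View pics/wrist32.png

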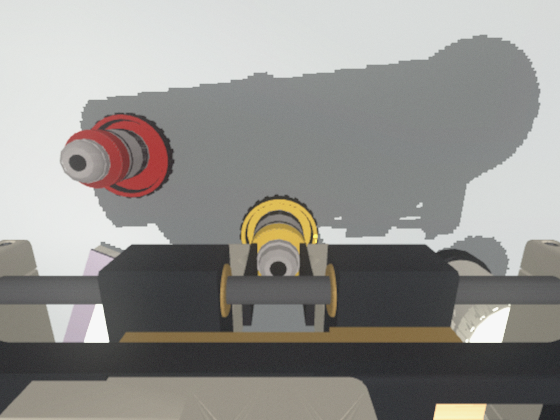

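arm_command(
  plan=[
    {"dx":0,"dy":0.06,"dz":0.45,"wx":0.07,"wy":-0.08,"wz":0},
    {"dx":0.4,"dy":0,"dz":0,"wx":0,"wy":0,"wz":0},
    {"dx":0.3,"dy":0,"dz":0,"wx":0,"wy":0,"wz":0},
    {"dx":0,"dy":0,"dz":0,"wx":0,"wy":0,"wz":0},
  ],
)

```text
time_s: 34.45
tcp_pos: [0.4309, -0.1384, 0.0414]
eef_rot: [-178.5, 89.6, 1.4]
contact_force: [0.3, 0.8, -2.4]
gripper_width: 0.0236
```

```bash
python3 -c "
from h import *
snap('33','can_yellow_floor')
go(.4295,-.139,.0335,-90)
"
```

```text
wrist can_yellow_floor 0.31 [482.6 307.5] [ 0.3589 -0.3085]
side can_yellow_floor 0.66 [310.3 303.3] [0.4083 0.2985]
side can_yellow_floor 0.57 [332.2 198.6] [ 0.4354 -0.1539]
t 34.65 tcp [ 0.4318 -0.1384  0.0422] w 0.0232 F [-0.1 -0.5 -0.8] j [  7.  10. -39.   0. -41.  83.]
y head -90.0 tool x [ 0.007 -0.    -1.   ]
turn total (units of .08) [-0.   -0.09 -0.  ]   shift units, now axes [0.44 0.03 0.12]  after-turn axes [0.44 0.03 0.11]
```

View pics/wrist33.png

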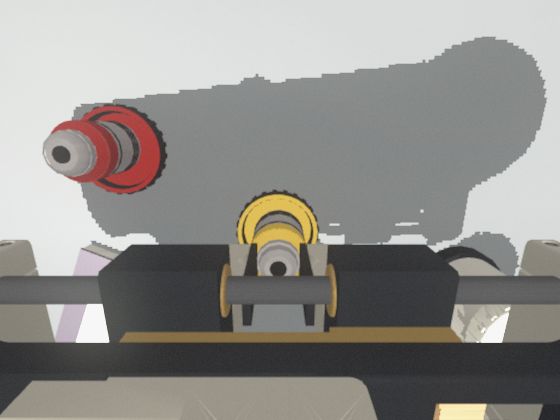

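arm_command(
  plan=[
    {"dx":0.25,"dy":0,"dz":0.1,"wx":0,"wy":-0.09,"wz":0},
    {"dx":0.18,"dy":0,"dz":0,"wx":0,"wy":0,"wz":0},
    {"dx":0,"dy":0,"dz":0,"wx":0,"wy":0,"wz":0},
  ],
)

```text
time_s: 34.9
tcp_pos: [0.4305, -0.1383, 0.0334]
eef_rot: [-177.8, 89.9, 2.2]
contact_force: [-0.5, -0.5, -1.0]
gripper_width: 0.0233
```

```bash
python3 -c "
from h import *
go(.4295,-.139,.0335,-90)
"
```

```text
t 34.9 tcp [ 0.4305 -0.1383  0.0334] w 0.0233 F [-0.5 -0.5 -1. ] j [  7.  11. -39.   0. -40.  83.]
y head -90.0 tool x [ 0.001  0.    -1.   ]
turn total (units of .08) [ 0.   -0.01  0.  ]   shift units, now axes [-0.01  0.03  0.05]  after-turn axes [-0.01  0.03  0.05]
```

arm_command(
  plan=[
    {"dx":0.02,"dy":0,"dz":0.03,"wx":0,"wy":0,"wz":0},
    {"dx":0.02,"dy":0,"dz":0,"wx":0,"wy":0,"wz":0},
  ],
)

```text
time_s: 35.07
tcp_pos: [0.4312, -0.1385, 0.0332]
eef_rot: [165.8, 89.8, -14.1]
contact_force: [-1.3, 0.9, 8.8]
gripper_width: 0.0231
```

arm_command(
  plan=[
    {"dx":0,"dy":0,"dz":0,"wx":0,"wy":0,"wz":0},
    {"dx":0,"dy":0,"dz":0,"wx":0,"wy":0,"wz":0},
    {"dx":0,"dy":0,"dz":0,"wx":0,"wy":0,"wz":0},
    {"dx":0,"dy":0,"dz":0,"wx":0,"wy":0,"wz":0},
    {"dx":0,"dy":0,"dz":0,"wx":0,"wy":0,"wz":0},
    {"dx":0,"dy":0,"dz":0,"wx":0,"wy":0,"wz":0},
    {"dx":0,"dy":0,"dz":0,"wx":0,"wy":0,"wz":0},
  ],
  fingers=-0.4,
)

```text
time_s: 35.65
tcp_pos: [0.4319, -0.1385, 0.0336]
eef_rot: [168.2, 89.8, -11.7]
contact_force: [-0.1, 0.2, 0.5]
gripper_width: 0.0602
```

```bash
python3 -c "
from h import *
snap('34')
go(.45,.0,.2,-90)
"
```

```text
t 35.75 tcp [ 0.4319 -0.1385  0.0336] w 0.0611 F [ 0.6  1.  -0.6] j [  7.  11. -39.   0. -40.  83.]
y head -89.92 tool x [ 0.004 -0.001 -1.   ]
turn total (units of .08) [ 0.02 -0.05 -0.01]   shift units, now axes [-8.32 -6.92 -0.95]  after-turn axes [-8.32 -6.93 -0.91]
```

View pics/wrist34.png

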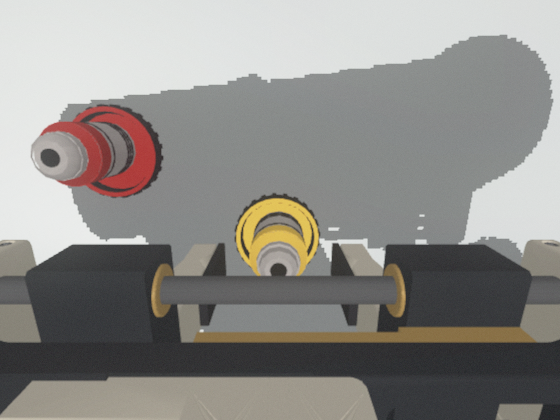

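Released. I'll retreat straight up, then move over a clear area to check all four with the top camera.

arm_command(
  plan=[
    {"dx":-0.5,"dy":0,"dz":0,"wx":0,"wy":0,"wz":0},
    {"dx":-1,"dy":0,"dz":0,"wx":0,"wy":0,"wz":0},
    {"dx":-1,"dy":0,"dz":0,"wx":0,"wy":0,"wz":0},
    {"dx":-1,"dy":0,"dz":0,"wx":0,"wy":0,"wz":0},
    {"dx":-1,"dy":0,"dz":0,"wx":0,"wy":0,"wz":0},
    {"dx":-1,"dy":0,"dz":0,"wx":0,"wy":0,"wz":0},
    {"dx":-1,"dy":0,"dz":0,"wx":0,"wy":0,"wz":0},
    {"dx":-1,"dy":0,"dz":0,"wx":0,"wy":0,"wz":0},
    {"dx":0,"dy":-1,"dz":0,"wx":0,"wy":0,"wz":0},
    {"dx":0,"dy":-1,"dz":0,"wx":0,"wy":0,"wz":0},
    {"dx":0,"dy":-1,"dz":0,"wx":0,"wy":0,"wz":0},
    {"dx":0,"dy":-1,"dz":0,"wx":0,"wy":0,"wz":0},
    {"dx":0,"dy":-1,"dz":0,"wx":0,"wy":0,"wz":0},
    {"dx":0,"dy":-1,"dz":0,"wx":0,"wy":0,"wz":0},
    {"dx":0,"dy":-1,"dz":0,"wx":0,"wy":0,"wz":0},
    {"dx":0,"dy":-1,"dz":0,"wx":0,"wy":0,"wz":0},
    {"dx":0,"dy":-1,"dz":0,"wx":0,"wy":0,"wz":0},
    {"dx":0,"dy":-1,"dz":0,"wx":0,"wy":0,"wz":0},
    {"dx":0,"dy":-1,"dz":0,"wx":0,"wy":0,"wz":0},
    {"dx":0,"dy":0,"dz":0,"wx":0,"wy":0,"wz":0},
  ],
)

```text
time_s: 37.42
tcp_pos: [0.4288, 0.0904, 0.1917]
eef_rot: [-160.1, 89.8, 19.7]
contact_force: [1.2, -0.1, 1.4]
gripper_width: 0.0615
```

```bash
cat > chk.py <<'E'
from h import *
def cloud(n):
    p,d=r.capture(n); m=r.camera_model(n); f=K(m); v,u=np.mgrid[:420,:560]
    return p,(np.stack([(u-m['cx'])/f*d,(v-m['cy'])/f*d,d],-1)-m['t'])@m['R']
p,W=cloud('top'); cv2.imwrite('pics/top35.png',cv2.resize(p[110:310,80:480],None,fx=2,fy=2)[:,:,::-1])
q,_=cloud('side'); cv2.imwrite('pics/side35.png',cv2.resize(q[130:350,180:400],None,fx=2.6,fy=2.6)[:,:,::-1])
for c,x,y,h in (('red',.49,-.029,.065),('yellow',.429,-.139,.067),('green',.398,.329,.069),('blue',.507,-.393,.071)):
    near=np.hypot(W[...,0]-x,W[...,1]-y)<.045
    b=near&(W[...,2]>.03)&(W[...,2]<.05); a=near&(W[...,2]>.055)&(W[...,2]<.09)
    print(c,'side',b.sum(),np.round(W[b].mean(0),3),'top',a.sum(),np.round(W[a].mean(0),3),'expected can',(x,y))
go(.45,.08,.2,-90)
E
python3 chk.py
```

```text
red side 1 [ 0.476 -0.035  0.05 ] top 105 [ 0.491 -0.028  0.063] expected can (0.49, -0.029)
yellow side 13 [ 0.433 -0.126  0.041] top 119 [ 0.432 -0.138  0.063] expected can (0.429, -0.139)
green side 0 [nan nan nan] top 0 [nan nan nan] expected can (0.398, 0.329)
blue side 41 [ 0.506 -0.382  0.039] top 117 [ 0.507 -0.392  0.064] expected can (0.507, -0.393)
t 37.52 tcp [0.4283 0.0886 0.1915] w 0.0614 F [0.3 0.6 0.1] j [ 38.  -2. -29.   0. -63.  52.]
y head -90.22 tool x [ 0.003  0.001 -1.   ]
turn total (units of .08) [-0.05 -0.03  0.01]   shift units, now axes [-0.42  0.42 -1.09]  after-turn axes [-0.43  0.43 -1.09]chk.py:10: RuntimeWarning: Mean of empty slice.
  print(c,'side',b.sum(),np.round(W[b].mean(0),3),'top',a.sum(),np.round(W[a].mean(0),3),'expected can',(x,y))
  ret = um.true_divide(
```

View pics/top35.png

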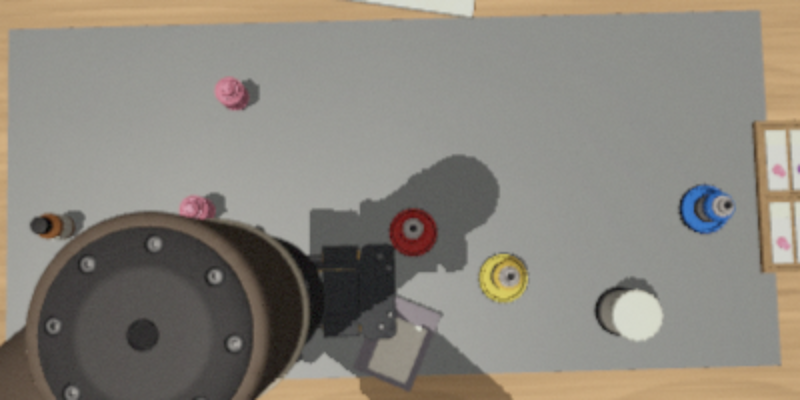

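View pics/side35.png

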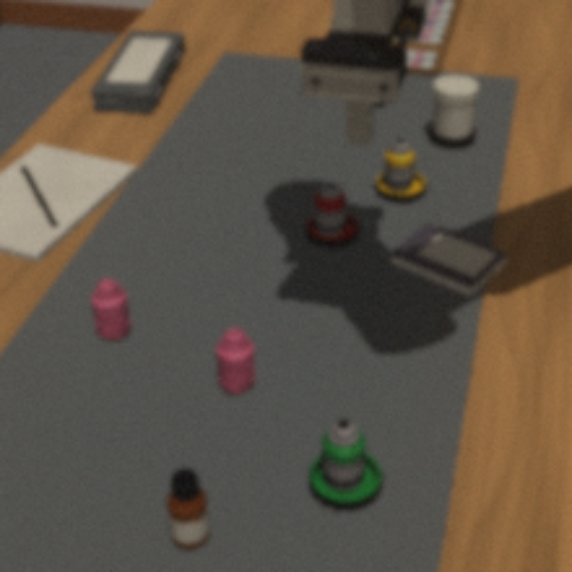

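Red, yellow and blue measure within a few mm of centre. Green is hidden from the top camera by the arm, so I'll move aside and check it.

arm_command(
  plan=[
    {"dx":0,"dy":0.9,"dz":-0.8,"wx":0,"wy":0,"wz":0},
    {"dx":0,"dy":0.9,"dz":-0.8,"wx":0,"wy":0,"wz":0},
    {"dx":0,"dy":0.9,"dz":-0.8,"wx":0,"wy":0,"wz":0},
    {"dx":0,"dy":0.9,"dz":-0.8,"wx":0,"wy":0,"wz":0},
    {"dx":0,"dy":0.9,"dz":-0.8,"wx":0,"wy":0,"wz":0},
    {"dx":0,"dy":0.9,"dz":-0.8,"wx":0,"wy":0,"wz":0},
    {"dx":0,"dy":0.9,"dz":-0.8,"wx":0,"wy":0,"wz":0},
    {"dx":0,"dy":0.9,"dz":-0.8,"wx":0,"wy":0,"wz":0},
    {"dx":0,"dy":0.9,"dz":-0.8,"wx":0,"wy":0,"wz":0},
    {"dx":0,"dy":0.9,"dz":-0.8,"wx":0,"wy":0,"wz":0},
    {"dx":0,"dy":0.9,"dz":-0.8,"wx":0,"wy":0,"wz":0},
    {"dx":0,"dy":0.9,"dz":-0.8,"wx":0,"wy":0,"wz":0},
    {"dx":0,"dy":0,"dz":0,"wx":0,"wy":0,"wz":0},
    {"dx":0,"dy":0,"dz":0,"wx":0,"wy":0,"wz":0},
  ],
)

```text
time_s: 38.68
tcp_pos: [0.6222, -0.1527, 0.189]
eef_rot: [-24.8, 89.9, 154.6]
contact_force: [0.4, 0.5, 0.0]
gripper_width: 0.0613
```

```bash
sed -i 's/35\.png/36.png/g' chk.py; cat >> chk.py <<'E'
m=r.camera_model('top')
hsv=cv2.cvtColor(p,cv2.COLOR_RGB2HSV);H,S,V=[hsv[:,:,i].astype(int) for i in range(3)]
g=((H>45)&(H<85)&(S>110)&(V>50)).astype(np.uint8); g[:,:84]=0;g[300:]=0
n,l,st,ce=cv2.connectedComponentsWithStats(g)
for i in range(1,n):
    if st[i,4]>40:
        b=st[i]; c=(b[0]+b[2]/2-.5,b[1]+b[3]/2-.5); print('green bbox',b,np.round(ray(m,c,.005),4))
E
python3 chk.py 2>/dev/null
```

```text
red side 2 [ 0.494 -0.038  0.049] top 79 [ 0.491 -0.032  0.063] expected can (0.49, -0.029)
yellow side 15 [ 0.434 -0.129  0.041] top 111 [ 0.432 -0.138  0.063] expected can (0.429, -0.139)
green side 39 [0.403 0.315 0.04 ] top 112 [0.4   0.325 0.064] expected can (0.398, 0.329)
blue side 45 [ 0.507 -0.381  0.041] top 120 [ 0.507 -0.392  0.064] expected can (0.507, -0.393)
t 38.78 tcp [ 0.6218 -0.1518  0.1892] w 0.0613 F [ 0.5  0.  -0.2] j [  4.  18.  -5.  -0. -67.  86.]
y head -90.53 tool x [-0.002  0.001 -1.   ]
turn total (units of .08) [-0.12  0.03  0.01]   shift units, now axes [ -0.51 -11.51   8.7 ]  after-turn axes [ -0.54 -11.59   8.59]
green bbox [133 256  17  21 106] [0.3979 0.3332 0.005 ]
```

View pics/top36.png

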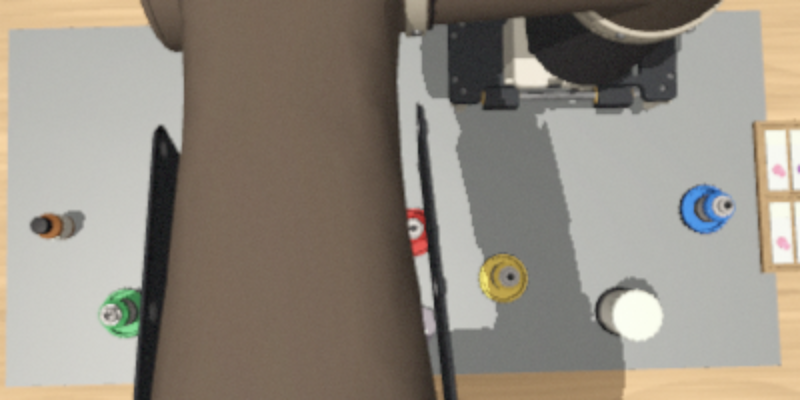

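All four stand in their own bases within about 5 mm of centre, and the arm is clear of everything. Handing in.

```bash
python3 -c "
from plant import r
print(r.close_job())"
```

```text
the job is handed in; nothing more can be done
None
```

All four objectives are in the canister bases of their own colour, standing nose up and released. I placed them in the order green, blue, red, yellow and handed the job in at about 39 s. `close_job` reports no verdict.

**Position:** In the last top-camera depth check, each axis was within about 5 mm of its recess centre; the limit is 12 mm. The nose heights showed all four standing on the recess floors. The side picture taken just before handing in shows them upright.

**Other things:** In the last pictures, the oil bottle and closed canister were standing where they were at the start. I only moved the four objectives, and the pink look-alikes were never touched. The gripper was open and clear of everything.

**Disagreements and gaps:**
- **Gripper width:** It read about 23 mm while holding the 34 mm barrels. Depth readings, a test lift and the weight at the wrist showed the first grasp was sound, and the other three gave the same reading.
- **Networks:** The networks took the pink look-alikes for green, missed some things and sometimes confused can colours. Side-camera estimates were sometimes 10–25 mm off. I relied on colour, depth and wrist-camera checks instead.
- **Last top picture:** The arm partly hid the red and green bases. I measured green from what was visible; red had been fully visible, at about 2 mm from centre, just before.

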